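# Load the seed sower's tapered ways and sow each bar

### The arm

A 7-joint arm with a two-finger parallel gripper is mounted at the origin on the work surface. World frame = base frame: x ahead of the robot, y to its left, z up, the work surface at z = 0. Lengths are in m, angles in rad, forces in N, time in s.
With the tool pointing down it reaches from about 0.4 to 0.875 m from the base axis. Payload 6.5 kg.
Tool frame: the origin (TCP) lies at the very end of the fingers, on their centre line; the grasp point (between the pads) lies 19 mm behind it; z points along the fingers, y is the line along which they close (so a half turn about z gives the same grasp; the last joint's range is limited). The gripper opens to 85 mm and grips with 20 to 120 N. Pads are 22 mm wide; open, the fingers measure 114 mm over their backs; the gripper's body (76 mm by 85 mm) begins 54 mm behind the grasp point. The pads swing forward as they close: fully open they stand 13 mm farther back than shut.
Start: joints at [1.217, 0.536, -0.004, 1.538, 0.003, 1.067, -0.071], TCP at [0.184, -0.623, 0.231] pointing down, gripper open.
Joint ranges: [-2.7, 2.7], [-0.37, 2.16], [-1.27, 1.26], [0.24, 2.4], [-1.31, 4.45], [0.19, 1.91], [-2.76, 2.76]. Speed limits (rad/s): [2.39, 2.39, 3.14, 3.14, 3.14, 3.14, 3.14].

### API

Orientations are given as a unit quaternion [x, y, z, w].
In Python, from plant import get_obs, read_camera, job_done, silhouettes, spot_point gives the robot as it stands.
- The arm moves only by the shell command python3 -m crank FILE, which reads ROWS from the file FILE. ROWS is a JSON list of rows, 1 to 5 of them, each of 7 numbers: a rotation vector rx, ry, rz in fractions of the full range, 1 being 45 degrees, then dx, dy, dz in fractions of the full range, 1 being 0.5 m, then the finger opening in m; each row is the pose to reach, as a shift and turn from the pose commanded when the command began, along the tool's axes at that moment; what a row does not reach only later rows make up. A row lasts 1/10 s, in which the tool goes at most 0.05 m and 0.15 rad, less where a joint would pass 70% of its speed; a pose out of reach is approached as far as the arm can. The fingers move at their own pace and stop on an object; the grip force is fixed at half the most. Time passes only in rows, so rows that do not move let the fingers close. It prints the time, the measured TCP pose, the force, the opening and the grip force at its end. Input that does not fit is refused with a message, and nothing moves.
- get_obs(): the state, without advancing time (a new reading comes with each control period).
- read_camera(name): name is "scene" or "top" or "wrist"; returns a dict with "image" (400x640x3 uint8, red, green, blue), "depth" (400x640 float32, m along the optical axis (not along the pixel's ray), 0 where there is no reading), "fx", "fy", "cx", "cy" (pixels), "dist" ([k1, k2, p1, p2, k3] as OpenCV has them; the pictures are not rectified), "rvec" (rotation vector, rad) and "tvec" (3), from world to camera coordinates, as OpenCV has them. Camera axes: x right, y down, z forward; pixel columns grow to the right and rows downward; lengths in m; the calibration is good to about 2 mm. A picture is of the moment at which its call begins.
- job_done(): hands the job in; it is judged then, once.
Trained networks look in a picture, given as the dict that the camera call returned (one of the last four; its "shot" number tells which), for a name from the list of things; names that differ only in an ending like _2 or _b are one class to them, and where a whole thing is asked for, a point or a joint stands for the part that bears it (a point fixed in the world has none). Each returns a list of dicts, best first, with "conf" (0 to 1); they miss things now and then, are a little off and sometimes report something else, mostly with a low value. They report only what shows in the picture. A call takes as long as a camera call. They do not tell look-alikes from the thing itself.
- silhouettes(picture, query): "mask" (400x640 bool, what is visible of it) and "box" ([left, top, width, height] in pixels, round what is visible of it).
- spot_point(picture, query): "uv" ([column, row] in pixels: a listed point, or the origin of a listed thing).
The state is a dict: "clock": time; "joint_positions": joint angles; "qvel": joint speeds; "effort": joint torques, N m; "eef_pos": TCP position; "orientation": TCP orientation; "ft_force": force on the tool from outside, world axes, zero at the start; "moment": the same for the moment, N m; "grip_width": finger opening in m; "grasp_force": force on a finger pad.
Only numpy, scipy, OpenCV 4.12 (cv2) and the standard library are available. Lean on these libraries where they do the work, as an engineer would, in place of code of your own. Each camera call takes 0.05 s, during which the arm holds its last target. There are 200 camera calls.

### The job

With the sower switched off, slide every seed bar on the bench, nose first, into the tapered way of its own width on the carrier and push it until it wedges tight with its ends flush with the rails, then let go. When all are in, switch the sower on, and moving the carrier on its slides, bring the seed cups under the drop tube one after another, narrowest bar first and widest last, on each bar the cup nearer the grip before the one nearer the nose, holding each still there for two seconds; only then switch the sower off, leaving the bars tight in their ways and the glass cloche, the bulb planter and the saucer undisturbed.

Things in the scene. Friction and masses are not known exactly. Their poses are not given: they have to be found in the camera images.
- sower: fixed seed sower: grey base plate carrying an x-y slide table (carrier, floor apron 40 mm before the ways' mouths); post at x = +190 mm, hopper on it (top 286 mm), with an arm 30 mm wide, 180-200 mm up, reaching back to the drop tube. Origin: under the middle of the base plate; x along the ways towards the post, y left, z up
- tube_tip (a point): the lower end of the fixed drop tube (14 mm thick), 114 mm above the bench, at x = +83 mm, y = 0 in the sower's frame; the bars' grips (up to 106 mm) pass beneath it
- carrier (a joint): travel of the carrier along the sower's x, m; from 0 (nearest the robot) to 0.06 (back stop, near the post), about 2.5 N of friction, stays where left. Across (sower's y) the carrier slides the same way, from 85 mm right to 95 mm left of having its middle way in line with the tube
- carrier_grip (a point): the black push block of the carrier, on a steel post near the carrier's right edge: 44 mm long (carrier x), 22 mm wide (y), 36 mm high; this point is 16 mm below its top. It is at x = -60, y = -130 mm in the carrier's frame (the carrier's frame is that of the middle way, way_middle)
- switch (a joint): sower's toggle switch, a lever turning about its base's y axis, rad: 0 = off (leans 0.5 rad to the base's -x), 1.0 = on (leans 0.5 rad to +x); held by light friction wherever it is left; 80 mm long with a 26 mm black ball at its end
- switch_base: fixed block of the toggle switch, 70 x 50 x 25 mm, origin under its centre; the lever's pivot is 22 mm above the origin; its x axis is the direction off to on
- bar_narrow: narrow seed bar (may be missing), grey plastic, 160 mm long (x), 100 g. Deck 40 mm wide, 16-24 mm up; under it a dovetail foot 40 mm wide at the bottom at mid-length, tapering 4 degrees a side to a narrow nose (+x), flanks leaning in 15 degrees. Grip rib on the deck: 40 mm long (x), 22 wide (y), 24-54 mm up, centred at x = -55 mm. Origin: underside, mid-length; z up
- cup_narrow_1 (a point): centre of the top of the narrow bar's seed cup nearer the grip rib (25 mm across, 7 mm high, black with a white middle), at x = +34 mm, 31 mm above the bar's underside
- cup_narrow_2 (a point): centre of the top of the narrow bar's seed cup nearer the nose (25 mm across, 7 mm high, black with a white middle), at x = +66 mm, 31 mm above the bar's underside
- way_narrow (a point): home point of the narrow way, on its floor, 52 mm above the bench, y = 66 mm on the carrier; axes as the sower's. Way: x -80 to +80 mm, 40 mm wide at the floor at x = 0, taper 4 degrees a side, mouth (wide) to -x; rails 13 mm high lean in 15 degrees (3.4 mm overhang). A 10-15 N push wedges the bar with its origin here, x axes alike; 90 mm short it can be lowered in (3 mm spare a side)
- bar_middle: middle seed bar (may be missing), grey plastic, 160 mm long (x), 120 g. Deck 50 mm wide, 16-24 mm up; under it a dovetail foot 50 mm wide at the bottom at mid-length, tapering 4 degrees a side to a narrow nose (+x), flanks leaning in 15 degrees. Grip rib on the deck: 40 mm long (x), 22 wide (y), 24-54 mm up, centred at x = -55 mm. Origin: underside, mid-length; z up
- cup_middle_1 (a point): centre of the top of the middle bar's seed cup nearer the grip rib (25 mm across, 7 mm high, black with a white middle), at x = +40 mm, 31 mm above the bar's underside
- cup_middle_2 (a point): centre of the top of the middle bar's seed cup nearer the nose (25 mm across, 7 mm high, black with a white middle), at x = +66 mm, 31 mm above the bar's underside
- way_middle (a point): home point of the middle way, on its floor, 52 mm above the bench, y = 0 mm on the carrier; axes as the sower's. Way: x -80 to +80 mm, 50 mm wide at the floor at x = 0, taper 4 degrees a side, mouth (wide) to -x; rails 13 mm high lean in 15 degrees (3.4 mm overhang). A 10-15 N push wedges the bar with its origin here, x axes alike; 90 mm short it can be lowered in (3 mm spare a side)
- bar_wide: wide seed bar (may be missing), grey plastic, 160 mm long (x), 140 g. Deck 60 mm wide, 16-24 mm up; under it a dovetail foot 60 mm wide at the bottom at mid-length, tapering 4 degrees a side to a narrow nose (+x), flanks leaning in 15 degrees. Grip rib on the deck: 40 mm long (x), 22 wide (y), 24-54 mm up, centred at x = -55 mm. Origin: underside, mid-length; z up
- cup_wide_1 (a point): centre of the top of the wide bar's seed cup nearer the grip rib (25 mm across, 7 mm high, black with a white middle), at x = +36 mm, 31 mm above the bar's underside
- cup_wide_2 (a point): centre of the top of the wide bar's seed cup nearer the nose (25 mm across, 7 mm high, black with a white middle), at x = +62 mm, 31 mm above the bar's underside
- way_wide (a point): home point of the wide way, on its floor, 52 mm above the bench, y = -76 mm on the carrier; axes as the sower's. Way: x -80 to +80 mm, 60 mm wide at the floor at x = 0, taper 4 degrees a side, mouth (wide) to -x; rails 13 mm high lean in 15 degrees (3.4 mm overhang). A 10-15 N push wedges the bar with its origin here, x axes alike; 90 mm short it can be lowered in (3 mm spare a side)
- cloche: glass cloche, 96 mm across, 126 mm high; to be left alone; origin on the bench under its middle
- bulb_planter: steel bulb planter standing up, tube 66 mm across, wooden T handle 110 mm long along y at 180 mm; to be left alone; origin on the bench under its middle
- saucer: terracotta saucer, 120 mm across, 20 mm high; to be left alone; origin on the bench under its middle
Things that resemble listed ones, but are neither listed nor needed, are in the scene too. What is shaped like the bar_middle but pink is not meant. Leave any blue look-alike of the bar_wide alone.

How it is judged:
On the way, in this order (a step that is already met when the one before it is completed fails the run):
1. with the switch still off, every seed bar present is wedged tight in the way of its own width and let go (x of bar_narrow in the frame of way_narrow between -0.004 and 0.007 m and y of bar_narrow in the frame of way_narrow between -0.003 and 0.003 m and z of bar_narrow in the frame of way_narrow between -0.003 and 0.003 m and angle between each of bar_narrow, bar_middle, bar_wide's own z axis and vertical below 0.05 rad and x of bar_middle in the frame of way_middle between -0.004 and 0.007 m and y of bar_middle in the frame of way_middle between -0.003 and 0.003 m and z of bar_middle in the frame of way_middle between -0.003 and 0.003 m and x of bar_wide in the frame of way_wide between -0.004 and 0.007 m and y of bar_wide in the frame of way_wide between -0.003 and 0.003 m and z of bar_wide in the frame of way_wide between -0.003 and 0.003 m and contact force between the fingers and bar_narrow below 0.3 N and contact force between the fingers and bar_middle below 0.3 N and contact force between the fingers and bar_wide below 0.3 N and value of joint switch below 0.2 rad), for 0.2 s.
2. the sower is switched on (value of joint switch above 0.8 rad), for 0.1 s.
3. the narrow bar's cup nearer the grip stands still under the drop tube for a second (within 6 mm), the bar tight (x of bar_narrow in the frame of way_narrow between -0.004 and 0.007 m and y of bar_narrow in the frame of way_narrow between -0.003 and 0.003 m and z of bar_narrow in the frame of way_narrow between -0.003 and 0.003 m and angle between bar_narrow's own z axis and vertical below 0.05 rad and horizontal distance between cup_narrow_1 and tube_tip below 0.006 m and linear speed of bar_narrow below 0.01 m/s), for 1 s.
4. the narrow bar's cup nearer the nose stands still under the drop tube for a second (within 6 mm), the bar tight (x of bar_narrow in the frame of way_narrow between -0.004 and 0.007 m and y of bar_narrow in the frame of way_narrow between -0.003 and 0.003 m and z of bar_narrow in the frame of way_narrow between -0.003 and 0.003 m and angle between bar_narrow's own z axis and vertical below 0.05 rad and horizontal distance between cup_narrow_2 and tube_tip below 0.006 m and linear speed of bar_narrow below 0.01 m/s), for 1 s.
5. the middle bar's cup nearer the grip stands still under the drop tube for a second (within 6 mm), the bar tight (x of bar_middle in the frame of way_middle between -0.004 and 0.007 m and y of bar_middle in the frame of way_middle between -0.003 and 0.003 m and z of bar_middle in the frame of way_middle between -0.003 and 0.003 m and angle between bar_middle's own z axis and vertical below 0.05 rad and horizontal distance between cup_middle_1 and tube_tip below 0.006 m and linear speed of bar_middle below 0.01 m/s), for 1 s.
6. the middle bar's cup nearer the nose stands still under the drop tube for a second (within 6 mm), the bar tight (x of bar_middle in the frame of way_middle between -0.004 and 0.007 m and y of bar_middle in the frame of way_middle between -0.003 and 0.003 m and z of bar_middle in the frame of way_middle between -0.003 and 0.003 m and angle between bar_middle's own z axis and vertical below 0.05 rad and horizontal distance between cup_middle_2 and tube_tip below 0.006 m and linear speed of bar_middle below 0.01 m/s), for 1 s.
7. the wide bar's cup nearer the grip stands still under the drop tube for a second (within 6 mm), the bar tight (x of bar_wide in the frame of way_wide between -0.004 and 0.007 m and y of bar_wide in the frame of way_wide between -0.003 and 0.003 m and z of bar_wide in the frame of way_wide between -0.003 and 0.003 m and angle between bar_wide's own z axis and vertical below 0.05 rad and horizontal distance between cup_wide_1 and tube_tip below 0.006 m and linear speed of bar_wide below 0.01 m/s), for 1 s.
8. the wide bar's cup nearer the nose stands still under the drop tube for a second (within 6 mm), the bar tight (x of bar_wide in the frame of way_wide between -0.004 and 0.007 m and y of bar_wide in the frame of way_wide between -0.003 and 0.003 m and z of bar_wide in the frame of way_wide between -0.003 and 0.003 m and angle between bar_wide's own z axis and vertical below 0.05 rad and horizontal distance between cup_wide_2 and tube_tip below 0.006 m and linear speed of bar_wide below 0.01 m/s), for 1 s.
9. the sower, on until then, is switched off (value of joint switch below 0.2 rad), for 0.1 s.
At the end, for the whole second after the job is handed in: Every seed bar present lies in the way of its own width, 4 mm short of to 7 mm past its home point, within 3 mm sideways and in height, level, at rest and released, and the switch is off (below 0.2 rad) (all of step 1 and linear speed of each of bar_narrow, bar_middle, bar_wide below 0.01 m/s); the robot touches nothing.
It fails at once if the cloche, the bulb planter or the saucer is moved more than 5 cm (distance of any of cloche, bulb_planter, saucer from where it was at the start of the episode above 0.05 m).
Of bar_narrow, bar_middle, bar_wide only 2 to 3 are there at a start; the rules pass over those that are not, and their reading is None.
At some moment in a run one of bar_narrow, bar_middle, bar_wide may be knocked a few centimetres aside while the robot is not near it.
Once in a run the grip may slacken for a moment while it holds something.
It also fails if it takes over 210 s, if anything falls off the work surface, if the arm or the gripper's body presses on something with over 40 N, if the wrist force passes 120 N, or if a joint passes its speed limit or range.

## Working session

There is one attempt and no reset: what is moved stays moved. The work goes in short steps, Python scripts to look and compute and a shell command to move; the robot and the scene stay as the last step left them, time stands still between calls to the robot, and variables do not carry over. Pictures are saved under pics/ and viewed, at most 14 in all, crops included, and the job is handed in when it is done.

```bash
ls; mkdir -p pics
cat > h.py <<'E'
import numpy as np, cv2
from scipy.spatial.transform import Rotation as R
from plant import *
def cam(n):
    p=read_camera(n); p['n']=n; return p
def save(p,name): cv2.imwrite('pics/'+name+'.png',p['image'][:,:,::-1])
def Rt(p): 
    M,_=cv2.Rodrigues(np.array(p['rvec'],float)); return M,np.array(p['tvec'],float).ravel()
def rays(p,uv):
    K=np.array([[p['fx'],0,p['cx']],[0,p['fy'],p['cy']],[0,0,1.]])
    n=cv2.undistortPoints(np.array(uv,float).reshape(-1,1,2),K,np.array(p['dist'],float)).reshape(-1,2)
    M,t=Rt(p); return (np.c_[n,np.ones(len(n))])@M, -M.T@t, n
def at_z(p,uv,z):
    d,c,_=rays(p,uv); return c+d*((z-c[2])/d[:,2])[:,None]
def at_d(p,uv):
    d,c,_=rays(p,uv); uv=np.array(uv).reshape(-1,2).round().astype(int)
    return c+d*p['depth'][uv[:,1],uv[:,0]][:,None]
def proj(p,X):
    K=np.array([[p['fx'],0,p['cx']],[0,p['fy'],p['cy']],[0,0,1.]])
    return cv2.projectPoints(np.array(X,float).reshape(-1,1,3),np.array(p['rvec'],float),np.array(p['tvec'],float),K,np.array(p['dist'],float))[0].reshape(-1,2)
def cloud(p,mask=None):
    v,u=np.nonzero((p['depth']>0) if mask is None else mask&(p['depth']>0))
    return at_d(p,np.c_[u,v]),np.c_[u,v]
E
python3 - <<'E'
from h import *
np.set_printoptions(precision=4,suppress=True)
o=get_obs();print({k:np.round(o[k],3) for k in o})
for n in ['top','scene']:
    p=cam(n); save(p,n+'0'); print(n,Rt(p)[1],-Rt(p)[0].T@Rt(p)[1])
    for q in ['sower','carrier_grip','switch_base','switch','bar_narrow','bar_middle','bar_wide','way_middle','cloche','bulb_planter','saucer']:
        for d in spot_point(p,q)[:4]:
            print(q,round(d['conf'],2),np.round(d['uv']),at_d(p,[d['uv']])[0])
E
```

```text
pics
{'clock': np.float64(0.0), 'joint_positions': array([ 1.217,  0.537, -0.004,  1.539,  0.003,  1.067, -0.071]), 'qvel': array([ 0.   ,  0.001,  0.   ,  0.001, -0.001,  0.   ,  0.001]), 'effort': array([ -0.   , -58.342,   1.048, -25.911,   0.012,   0.01 ,   0.   ]), 'eef_pos': array([ 0.184, -0.623,  0.23 ]), 'orientation': array([ 0.99 ,  0.143, -0.   , -0.001]), 'ft_force': array([-0.51 , -0.092,  0.253]), 'moment': array([-0.004,  0.017, -0.025]), 'grasp_force': np.float64(0.0), 'grip_width': np.float64(0.085)}
top [-0.0972  0.4481  1.7519] [ 0.0892 -0.0902  1.8065]
sower 0.65 [289. 173.] [0.54   0.0062 0.0429]
sower 0.38 [291. 139.] [0.6633 0.0039 0.0535]
carrier_grip 0.89 [330. 171.] [ 0.5295 -0.135   0.1176]
carrier_grip 0.68 [385. 200.] [ 0.4495 -0.3332  0.0311]
switch_base 0.52 [378. 150.] [ 0.6285 -0.308   0.0446]
switch_base 0.37 [193. 220.] [0.3692 0.3427 0.0269]Traceback (most recent call last):
  File "<stdin>", line 7, in <module>
ValueError: it knows: bar_middle, bar_narrow, bar_wide, bulb_planter, carrier_grip, cloche, cup_middle, cup_narrow, cup_wide, saucer, sower, switch_base, tube_tip, way_middle, way_narrow, way_wide
```

Run:
```python
from h import *
np.set_printoptions(precision=4,suppress=True)
for n in ['top','scene']:
    p=cam(n); save(p,n+'0'); print(n,-Rt(p)[0].T@Rt(p)[1],p['fx'])
    for q in ['sower','carrier_grip','switch_base','tube_tip','bar_narrow','bar_middle','bar_wide','way_middle','way_narrow','way_wide','cup_narrow','cloche','bulb_planter','saucer']:
        for d in spot_point(p,q)[:4]:
            print(q,round(d['conf'],2),np.round(d['uv']),at_d(p,[d['uv']])[0])
```

```text
top [ 0.0892 -0.0902  1.8065] 511.5012824224069
sower 0.98 [287. 171.] [0.5446 0.0144 0.0517]
carrier_grip 0.66 [327. 169.] [ 0.537  -0.1254  0.1154]
switch_base 0.77 [381. 150.] [ 0.6327 -0.3196  0.0387]
switch_base 0.19 [388. 206.] [ 0.4309 -0.3446  0.0233]
tube_tip 0.98 [288. 142.] [0.6295 0.0105 0.1245]
bar_narrow 0.68 [199. 159.] [0.5943 0.3336 0.0263]
bar_middle 0.69 [192. 210.] [0.408  0.3512 0.019 ]
bar_wide 0.96 [378. 194.] [ 0.4762 -0.312   0.0182]
bar_wide 0.93 [382. 276.] [ 0.1839 -0.3205  0.0332]
way_middle 0.92 [288. 159.] [0.5876 0.01   0.0607]
way_narrow 0.8 [270. 160.] [0.5867 0.0753 0.0541]
way_narrow 0.42 [195. 220.] [0.3691 0.3348 0.0277]
way_wide 0.68 [313. 160.] [ 0.5871 -0.0781  0.0472]
cup_narrow 0.95 [193. 161.] [0.5851 0.3545 0.0315]
cup_narrow 0.64 [192. 230.] [0.335  0.343  0.0328]
cup_narrow 0.56 [188. 174.] [0.5334 0.3683 0.0363]
cloche 0.81 [362. 219.] [ 0.3697 -0.2459  0.1061]
bulb_planter 0.7 [437. 168.] [ 0.5503 -0.5053  0.099 ]
bulb_planter 0.26 [378. 191.] [ 0.485  -0.3127  0.0166]
saucer 0.92 [426. 216.] [ 0.4006 -0.4823  0.0032]
saucer 0.24 [288.
[... 557 characters left out ...]
0.5 [250. 214.] [0.7673 0.0308 0.2435]
bar_wide 0.41 [412. 305.] [0.4288 0.3714 0.0218]
way_middle 0.71 [313. 259.] [0.5973 0.0882 0.057 ]
way_middle 0.67 [303. 246.] [0.5975 0.0186 0.0599]
way_middle 0.63 [295. 193.] [ 0.4461 -0.3307  0.028 ]
way_middle 0.5 [413. 306.] [0.4296 0.3769 0.0225]
way_narrow 0.89 [312. 255.] [0.5875 0.0593 0.05  ]
way_wide 0.59 [292. 230.] [ 0.5807 -0.0895  0.0492]
cup_narrow 0.95 [376. 315.] [0.5485 0.3621 0.0316]
cup_narrow 0.85 [369. 316.] [0.5667 0.3536 0.0306]
cloche 0.64 [320. 204.] [ 0.3979 -0.2194  0.0261]
cloche 0.6 [427. 289.] [0.3528 0.3449 0.0283]
bulb_planter 0.95 [246. 184.] [ 0.582  -0.5031  0.0158]
saucer 0.68 [287. 181.] [ 0.4128 -0.4748 -0.001 ]
```

View pics/top0.png

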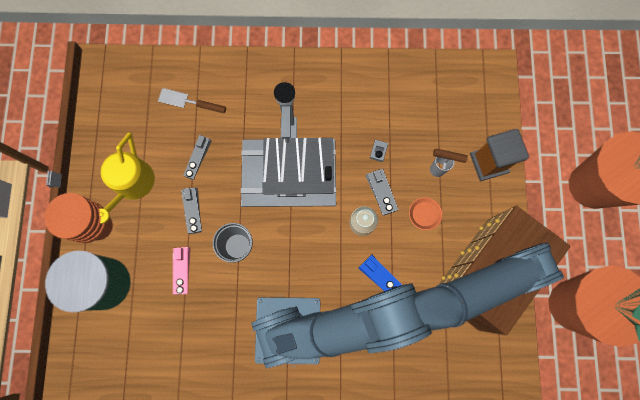

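View pics/scene0.png

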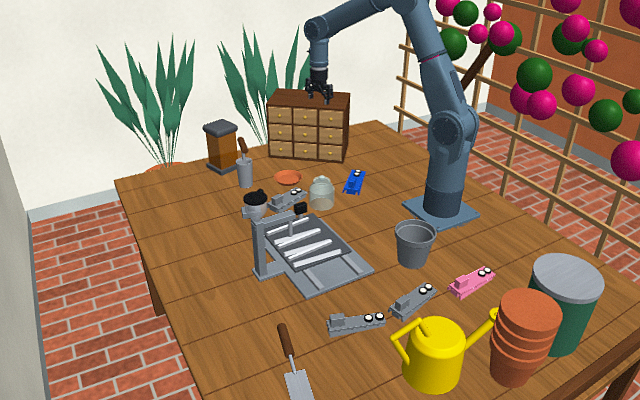

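The top view shows the narrow bar near (197,158), the middle bar near (192,210) and the wide bar near (382,191). All three have their noses towards the robot. The blue look-alike is at (380,273) and the pink one at (180,270). The sower is centred at (288,170), with the switch at (379,150).

```bash
cat >> h.py <<'E'
def psi(q): 
    x=R.from_quat(q).as_matrix()[:,0]; return np.arctan2(x[1],x[0])
def plan(x,y,z,ps):
    """rows for: go to TCP x,y,z, tool-x yaw ps (deg), pointing down"""
    o=get_obs(); R0=R.from_quat(o['orientation']); a=np.radians(ps)
    R1=R.from_matrix(np.array([[np.cos(a),np.sin(a),0],[np.sin(a),-np.cos(a),0],[0,0,-1.]]))
    d=R0.inv().apply(np.array([x,y,z])-o['eef_pos']); r=(R0.inv()*R1).as_rotvec()
    print('t%.1f'%o['clock'],'tcp',np.round(o['eef_pos'],4),'psi%.1f'%np.degrees(psi(o['orientation'])),'q7 %.2f'%o['joint_positions'][6],'F',np.round(o['ft_force'],1),'w%.4f'%o['grip_width'])
    print('  row: rot',np.round(r,3),'shift',np.round(d,4),'n>=',int(np.ceil(max(np.linalg.norm(d)/.05,np.linalg.norm(r)/.15))))
E
python3 - <<'E'
from h import *
np.set_printoptions(precision=4,suppress=True)
p=cam('top')
for q in ['bar_narrow','bar_middle','bar_wide']:
    for s in silhouettes(p,q)[:2]:
        X,uv=cloud(p,s['mask']); c=at_z(p,uv,.024)[:,:2]
        m=c.mean(0);w,V=np.linalg.eigh(np.cov((c-m).T))
        g=p['image'][uv[:,1],uv[:,0]].min(1)>190
        cups=at_z(p,uv[g],.031)[:,:2].mean(0) if g.any() else None
        print(q,s['conf'],s['box'],m,'axis',np.degrees(np.arctan2(V[1,1],V[0,1])),'lens',np.sqrt(w*12),'white',g.sum(),cups, 'hi',X[X[:,2]>.045].mean(0))
plan(.47,-.31,.35,22)
E
```

```text
bar_narrow 0.64 [185.7, 134.6, 24.8, 42.5] [0.6033 0.3423] axis 162.24649040343317 lens [0.045  0.1641] white 34 [0.5542 0.3617] hi [0.654  0.3273 0.0536]
bar_middle 0.85 [181.3, 187.3, 19.3, 49.5] [0.4078 0.3494] axis -169.20197731479854 lens [0.0529 0.1646] white 33 [0.3548 0.3415] hi [0.4596 0.3613 0.0535]
bar_middle 0.65 [174.2, 247.0, 18.8, 46.9] [0.1981 0.3743] axis -178.280317324599 lens [0.0553 0.159 ] white 35 [0.1481 0.3734] hi [0.2498 0.3786 0.0541]
bar_wide 0.95 [363.5, 170.2, 32.8, 43.2] [ 0.4836 -0.3235] axis -158.1827756966808 lens [0.0597 0.1562] white 41 [ 0.4418 -0.3378] hi [ 0.533  -0.3072  0.0539]
bar_wide 0.9 [361.7, 256.2, 41.7, 37.7] [ 0.1909 -0.3097] axis 50.05694488757077 lens [0.0615 0.1291] white 20 [ 0.1568 -0.3464] hi [ 0.2202 -0.2807  0.0542]
t1.9 tcp [ 0.1845 -0.6233  0.2313] psi16.5 q7 -0.07 F [-0.3 -0.1 -0.5] w0.0853
  row: rot [ 0.     0.    -0.096] shift [ 0.3627 -0.2193 -0.1187] n>= 9
```

The manual's scale: shifts go in shares of 0.5 m and turns go in shares of 45 degrees. Converting my numbers, 0.181 m / 0.5 = 0.362, 0.145 m / 0.5 = 0.29, -0.05 rad / 0.7854 = -0.0637.

```bash
echo '[[0,0,-0.0637,0.072,-0.044,-0.024,0.085],[0,0,-0.1222,0.146,-0.088,-0.048,0.085],[0,0,-0.1222,0.218,-0.132,-0.072,0.085],[0,0,-0.1222,0.29,-0.176,-0.096,0.085],[0,0,-0.1222,0.362,-0.22,-0.12,0.085]]' > rows.txt && python3 -m crank rows.txt
echo '[[0,0,0,0.38,-0.182,-0.118,0.085],[0,0,0,0.38,-0.182,-0.118,0.085],[0,0,0,0.38,-0.182,-0.118,0.085],[0,0,0,0.38,-0.182,-0.118,0.085],[0,0,0,0.38,-0.182,-0.118,0.085]]' > rows.txt && python3 -m crank rows.txt
python3 - <<'E'
from h import *
np.set_printoptions(precision=4,suppress=True)
o=get_obs();print(o['joint_positions'])
p=cam('wrist');save(p,'w1');M,t=Rt(p);print('cam',-M.T@t,'dir',M[2],'right',M[0],p['fx'])
for q in ['bar_wide','switch_base','carrier_grip','cup_wide','sower','tube_tip','way_wide']:
    for d in spot_point(p,q)[:3]: print(q,round(d['conf'],2),np.round(d['uv']),at_d(p,[d['uv']])[0])
plan(.53,-.307,.15,20)
E
```

```text
clock: 2.4
eef_pos: [0.3278, -0.4651, 0.2919]
orientation: [0.982, 0.191, 0.0, 0.0]
ft_force: [0.6, -0.3, 0.7]
grip_width: 0.0849
grasp_force: 0.0
clock: 2.9
eef_pos: [0.4731, -0.3058, 0.3521]
orientation: [0.981, 0.194, 0.002, -0.0]
ft_force: [-0.3, 0.1, 0.2]
grip_width: 0.085
grasp_force: 0.0
[ 0.6519  0.2888 -0.1976  1.615   0.0564  1.2405 -0.7355]
cam [ 0.5505 -0.274   0.4944] dir [-0.2941 -0.1221 -0.9479] right [ 0.3811 -0.9245  0.0009] 356.81274518038884
bar_wide 0.72 [259. 313.] [ 0.2002 -0.3202  0.0225]
bar_wide 0.6 [334. 145.] [ 0.4872 -0.3245  0.0239]
switch_base 0.64 [376.  30.] [ 0.6287 -0.3141  0.0532]
switch_base 0.18 [329. 175.] [ 0.4479 -0.3333  0.031 ]
carrier_grip 0.73 [180.  49.] [ 0.5294 -0.1371  0.118 ]
cup_wide 0.91 [274. 355.] [ 0.1414 -0.3671  0.0324]
cup_wide 0.83 [334. 173.] [ 0.4531 -0.3384  0.0301]
cup_wide 0.7 [335. 195.] [ 0.4257 -0.3514  0.0315]
t3.3 tcp [ 0.4677 -0.3123  0.3499] psi21.8 q7 -0.73 F [ 0.2  0.3 -0.6] w0.0851
  row: rot [-0.     0.001  0.032] shift [0.06   0.0183 0.1998] n>= 5
```

View pics/w1.png

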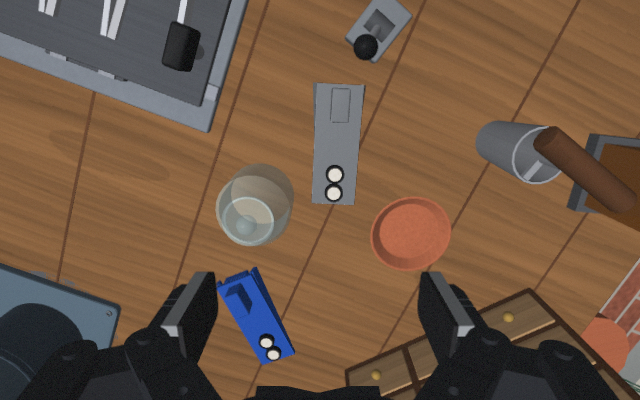

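The wide bar has its rib at (340,105) and cups at (334,175) and (334,195). The switch ball is at (366,47), with its base up and to the right at (378,30). The push block is at (181,47), and the cloche is well clear of the rib. I'll look over the sower once before grasping.

Run:
```python
from h import *
plan(.54,-.04,.38,22)
```

```text
t3.3 tcp [ 0.4677 -0.3123  0.3499] psi21.8 q7 -0.73 F [ 0.2  0.3 -0.6] w0.0851
  row: rot [-0.     0.001 -0.003] shift [ 0.1684 -0.2259 -0.0302] n>= 6
```

Converted, -0.195 m / 0.5 = -0.39, -0.156 m / 0.5 = -0.312.

```bash
echo '[[0,0,0,0.06,-0.078,-0.02,0.085],[0,0,0,0.12,-0.156,-0.04,0.085],[0,0,0,0.18,-0.234,-0.06,0.085],[0,0,0,0.24,-0.312,-0.06,0.085],[0,0,0,0.29,-0.39,-0.06,0.085]]' > rows.txt && python3 -m crank rows.txt >/dev/null
echo '[[0,0,0,0.046,-0.062,0,0.085],[0,0,0,0.046,-0.062,0,0.085],[0,0,0,0.046,-0.062,0,0.085]]' > rows.txt && python3 -m crank rows.txt
cat > sw.py <<'E'
from h import *
np.set_printoptions(precision=4,suppress=True)
from itertools import combinations
def rails(p,box=None):
    """fit white rail-top lines at z=.065 -> world"""
    im=p['image'].astype(int); X=at_d(p,np.indices((400,640))[::-1].reshape(2,-1).T).reshape(400,640,3)
    w=(im.min(2)>170)&(im.max(2)-im.min(2)<30)&(X[...,2]>.055)&(X[...,2]<.075)
    n,l,s,c=cv2.connectedComponentsWithStats(w.astype(np.uint8)); out=[]
    for i in range(1,n):
        if s[i,4]<15: continue
        v,u=np.nonzero(l==i); c=at_z(p,np.c_[u,v],.065)[:,:2]; m=c.mean(0)
        W,V=np.linalg.eigh(np.cov((c-m).T)); d=V[:,1]*np.sign(V[0,1])
        t=(c-m)@d
        out.append((m,np.degrees(np.arctan2(d[1],d[0])),np.ptp(t),np.sqrt(W[0]*12),s[i,4],X[...,2][l==i].mean()))
    return sorted(out,key=lambda o:-o[0][1])
E
python3 - <<'E'
from sw import *
for n in ['wrist','top']:
    p=cam(n)
    if n=='wrist':save(p,'w2')
    for r in rails(p): print(n,*[np.round(a,4) for a in r])
    for q in ['carrier_grip','way_narrow','way_middle','way_wide','tube_tip','sower','switch_base']:
        for d in spot_point(p,q)[:2]: print(q,round(d['conf'],2),np.round(d['uv'],1),at_d(p,[d['uv']])[0],at_z(p,[d['uv']],.052)[0])
E
```

```text
clock: 4.1
eef_pos: [0.5399, -0.0388, 0.38]
orientation: [0.982, 0.191, -0.0, 0.0]
ft_force: [-0.1, -0.3, 0.1]
grip_width: 0.0849
grasp_force: 0.0
wrist [0.5893 0.0866] -2.8184 0.1593 0.0077 874 0.0649
wrist [0.5902 0.0459] 5.2148 0.1605 0.0074 822 0.0651
wrist [0.5703 0.0268] -2.8885 0.1206 0.008 636 0.0651
wrist [ 0.5923 -0.0354] 1.0786 0.1599 0.0367 1667 0.065
wrist [ 0.594  -0.1062] 5.2159 0.1598 0.0078 768 0.065
carrier_grip 0.68 [384.6 190. ] [ 0.5343 -0.1275  0.1171] [ 0.5208 -0.1468  0.052 ]
way_wide 0.83 [355.5 120.7] [ 0.5914 -0.0717  0.0513] [ 0.5914 -0.0716  0.052 ]
way_wide 0.55 [520.7 303.6] [ 0.4152 -0.4669  0.0057] [ 0.4334 -0.4257  0.052 ]
sower 0.61 [291.6 117.1] [0.5646 0.0067 0.0513] [0.5647 0.0067 0.052 ]
switch_base 0.74 [516.3 153.1] [ 0.6352 -0.3022  0.0307] [ 0.6345 -0.2894  0.052 ]
switch_base 0.59 [601.7 237.1] [ 0.5741 -0.5025  0.0263] [ 0.5764 -0.4769  0.052 ]
top [0.5817 0.0896] -2.8034 0.1579 0.009 109 0.0657
top [0.5865 0.0498] 4.5696 0.048 0.0043 17 0.0652
top [ 0.5874 -0.1047] 5.3906 0.1582 0.0083 103 0.065
carrier_grip 0.72 [328.1 170.7] [ 0.5323 -0.1296  0.1158] [ 0.5491 -0.131   0.052 ]
carrier_grip 0.17 [269.1 160.2] [0.5845 0.0789 0.0527] [0.5847 0.0789 0.052 ]
way_narrow 0.75 [271.7 161.2] [0.5801 0.0693 0.0557] [0.5811 0.0696 0.052 ]
way_middle 0.64 [290.6 155.4] [ 0.3839 -0.0368  0.8009] [0.6035 0.003  0.052 ]
way_middle 0.53 [388.5 206.2] [ 0.4277 -0.3457  0.0329] [ 0.424  -0.3429  0.052 ]
way_wide 0.77 [314.7 163.6] [ 0.3693 -0.0862  0.7937] [ 0.5744 -0.0832  0.052 ]
tube_tip 0.81 [288.7 141. ] [ 0.417  -0.0318  0.7934] [0.6569 0.011  0.052 ]
tube_tip 0.64 [189.9 175.5] [0.5291 0.3606 0.0346] [0.5248 0.3562 0.052 ]
sower 0.95 [287.5 171. ] [ 0.3486 -0.0318  0.8101] [0.546  0.0126 0.052 ]
switch_base 0.78 [382.4 148.8] [ 0.6386 -0.3269  0.0322] [ 0.6324 -0.3243  0.052 ]
```

View pics/w2.png

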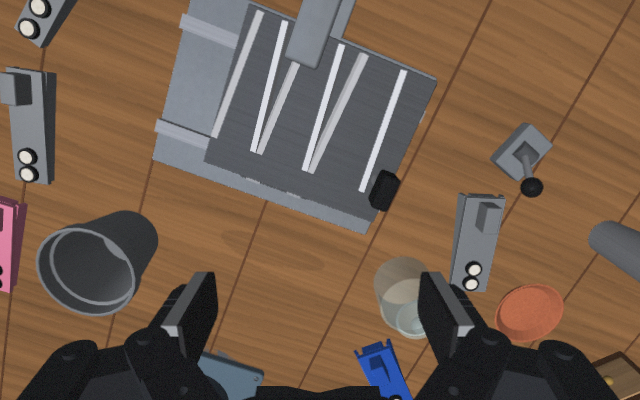

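Rails of the narrow way fit at −2.82° and 5.22°, so the sower's yaw is 1.2°. The ways' homes are narrow (0.590, 0.066), middle (0.591, 0.000) and wide (0.593, −0.076). The picture shows the switch lever leaning from its base (522,153) to the ball (531,187). I'll go to the wide bar now.

```bash
cat > bar.py <<'E'
from sw import *
def bar(p,q,near,r=.09):
    best=None
    for s in silhouettes(p,q):
        X,uv=cloud(p,s['mask']); 
        if len(X)<50: continue
        if np.hypot(*(np.median(X,0)[:2]-near))>r: continue
        k=(X[:,2]>.047)&(X[:,2]<.06); rb=X[k]
        wh=p['image'][uv[:,1],uv[:,0]].min(1)>180; cu=X[wh&(X[:,2]<.04)&(X[:,2]>.024)]
        de=X[(X[:,2]>.015)&(X[:,2]<.045)]
        rc=[(rb[:,0].min()+rb[:,0].max())/2,(rb[:,1].min()+rb[:,1].max())/2] if len(rb) else None
        rm=cv2.minAreaRect(rb[:,:2].astype(np.float32)*1000) if len(rb)>5 else None
        a=cv2.minAreaRect(de[:,:2].astype(np.float32)*1000)
        print(q,round(s['conf'],2),'rib',rm,'cups',cu.mean(0) if len(cu) else None,'deckrect',a)
        if len(cu) and len(rb): d=cu.mean(0)-rb.mean(0); print(' yaw rib->cups',np.degrees(np.arctan2(d[1],d[0])),'dist',np.hypot(d[0],d[1]))
E
python3 - <<'E'
from h import *
plan(.53,-.305,.22,20)
E
```

```text
t4.9 tcp [ 0.5401 -0.0384  0.3803] psi22.0 q7 -1.28 F [0.2 0.2 0.7] w0.0849
  row: rot [0.    0.    0.035] shift [-0.1092  0.2434  0.1603] n>= 7
```

Converted, 0.19 m / 0.5 = 0.38, 0.152 m / 0.5 = 0.304, 0.035 rad / 0.7854 = 0.0446.

```bash
echo '[[0,0,0.0446,-0.034,0.076,0.04,0.085],[0,0,0.0446,-0.068,0.152,0.08,0.085],[0,0,0.0446,-0.102,0.228,0.12,0.085],[0,0,0.0446,-0.136,0.304,0.16,0.085],[0,0,0.0446,-0.17,0.38,0.2,0.085]]' > rows.txt && python3 -m crank rows.txt >/dev/null
echo '[[0,0,0,-0.026,0.052,0.06,0.085],[0,0,0,-0.052,0.106,0.12,0.085],[0,0,0,-0.052,0.106,0.12,0.085]]' > rows.txt && python3 -m crank rows.txt
python3 - <<'E'
from bar import *
p=cam('wrist'); bar(p,'bar_wide',[.483,-.323])
plan(.53,-.305,.028,20)
for d in spot_point(p,'switch_base')[:1]: print(d)
E
```

```text
clock: 5.7
eef_pos: [0.5216, -0.3095, 0.2156]
orientation: [0.985, 0.17, -0.004, -0.001]
ft_force: [-0.9, 0.1, -1.0]
grip_width: 0.0849
grasp_force: 0.0
bar_wide 0.69 rib ((537.667724609375, -309.7857971191406), (39.69511795043945, 21.373044967651367), 19.41471290588379) cups [ 0.4397 -0.3443  0.0309] deckrect ((485.6375732421875, -328.10430908203125), (160.00364685058594, 62.01130676269531), 19.734264373779297)
 yaw rib->cups -160.4566472434526 dist 0.10466617939063057
t5.8 tcp [ 0.5256 -0.3053  0.2196] psi19.9 q7 -0.87 F [-0.5  0.7  0.6] w0.0850
  row: rot [-0.001  0.001 -0.002] shift [0.0044 0.0015 0.1915] n>= 4
```

Converted, 0.1915 m / 0.5 = 0.383, 0.0084 m / 0.5 = 0.0168, 0.005 rad / 0.7854 = 0.0064.

```bash
echo '[[0,0,0.0064,0.02,0.0168,0.09,0.085],[0,0,0.0064,0.02,0.0168,0.18,0.07],[0,0,0.0064,0.02,0.0168,0.27,0.06],[0,0,0.0064,0.02,0.0168,0.35,0.06],[0,0,0.0064,0.02,0.0168,0.383,0.06]]' > rows.txt && python3 -m crank rows.txt >/dev/null
echo '[[0,0,0,0,0,0,0.06],[0,0,0,0,0,0,0.0],[0,0,0,0,0,0,0.0],[0,0,0,0,0,0,0.0],[0,0,0,0,0,0,0]]' > rows.txt && python3 -m crank rows.txt
python3 -c "
from h import *
plan(.5377,-.3098,.028,19.6)"
```

```text
clock: 6.85
eef_pos: [0.5403, -0.3104, 0.0314]
orientation: [0.985, 0.171, 0.002, 0.001]
ft_force: [-0.3, 0.5, 6.8]
grip_width: 0.0206
grasp_force: 60.1
t6.8 tcp [ 0.5403 -0.3104  0.0314] psi19.7 q7 -0.93 F [-0.3  0.5  6.8] w0.0206
  row: rot [ 0.003 -0.003  0.002] shift [-0.0022 -0.0015  0.0034] n>= 1
```

Converted, -0.17 m / 0.5 = -0.34, -0.045 m / 0.5 = -0.09, -0.45 rad / 0.7854 = -0.573.

```bash
echo '[[0,0,0,0,0,-0.09,0],[0,0,0,0,0,-0.18,0],[0,0,-0.191,0,0,-0.26,0],[0,0,-0.382,0,0,-0.34,0],[0,0,-0.573,0,0,-0.34,0]]' > rows.txt && python3 -m crank rows.txt |tail -2
echo '[[0,0,-0.191,0.039,-0.09,0,0],[0,0,-0.382,0.078,-0.18,0,0],[0,0,-0.573,0.116,-0.27,0,0],[0,0,-0.7639,0.156,-0.36,0,0],[0,0,-0.9549,0.196,-0.458,0,0]]' > rows.txt && python3 -m crank rows.txt|tail -2
echo '[[0,0,-0.191,0,0,0,0],[0,0,-0.382,0,0,0,0],[0,0,-0.573,0,0,0,0],[0,0,-0.7639,0,0,0,0],[0,0,-0.9549,0,0,0,0]]' > rows.txt && python3 -m crank rows.txt|tail -2
echo '[[0,0,-0.191,0,0,0,0],[0,0,-0.382,0,0,0,0],[0,0,-0.573,0,0,0,0],[0,0,-0.7639,0,0,0,0],[0,0,-0.9549,0,0,0,0]]' > rows.txt && python3 -m crank rows.txt
python3 - <<'E'
from sw import *
plan(.4448,-.0788,.15,181.2)
p=cam('wrist');save(p,'w3')
for r in rails(p): print(*[np.round(a,4) for a in r])
for d in spot_point(p,'tube_tip')[:2]: print(d,at_d(p,[d['uv']]),at_z(p,[d['uv']],.114))
p=cam('scene')
for d in spot_point(p,'tube_tip')[:2]: print(d,at_d(p,[d['uv']]),at_z(p,[d['uv']],.114))
E
```

```text
grip_width: 0.0208
grasp_force: 59.5
grip_width: 0.0211
grasp_force: 59.8
grip_width: 0.0207
grasp_force: 59.8
clock: 8.85
eef_pos: [0.4449, -0.0823, 0.1995]
orientation: [0.046, 0.999, -0.001, 0.0]
ft_force: [0.4, -0.2, -1.8]
grip_width: 0.0207
grasp_force: 59.8
t8.8 tcp [ 0.4449 -0.0823  0.1995] psi174.7 q7 1.21 F [ 0.4 -0.2 -1.8] w0.0207
  row: rot [-0.002  0.001 -0.113] shift [0.0005 0.0035 0.0495] n>= 1
[0.5657 0.0876] -2.7904 0.1284 0.0083 1045 0.0651
[0.5504 0.0423] 5.1024 0.0948 0.0067 651 0.065
[0.5419 0.0278] -2.3132 0.0743 0.008 625 0.065
[ 0.5374 -0.0296] 4.6746 0.0608 0.0071 415 0.065
{'uv': [289.6, 232.6], 'conf': 0.73} [[0.641  0.0176 0.1272]] [[0.6331 0.001  0.114 ]]
```

View pics/w3.png

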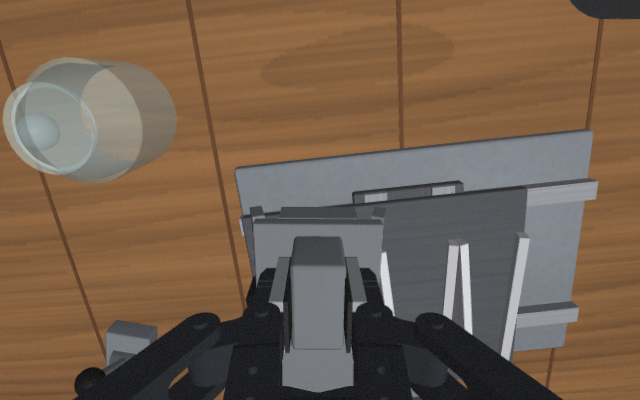

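The bar is held level and square at (318,290), and the rails agree with the earlier fit. I'll line it up and lower it.

Converted, 0.06 m / 0.5 = 0.12, 0.03 m / 0.5 = 0.06, -0.113 rad / 0.7854 = -0.1439.

```bash
echo '[[0,0,-0.1439,0.001,0.007,0.06,0],[0,0,-0.1439,0.001,0.007,0.12,0],[0,0,-0.1439,0.001,0.007,0.12,0],[0,0,-0.1439,0.001,0.007,0.12,0]]' > rows.txt && python3 -m crank rows.txt >/dev/null
python3 -c "
from h import *
plan(.4451,-.0788,.0834,181.2)"
```

```text
t9.4 tcp [ 0.4448 -0.0781  0.1393] psi-179.2 q7 1.19 F [ 0.3  0.7 -1.4] w0.0209
  row: rot [-0.    -0.001 -0.007] shift [-0.0003 -0.0007  0.0559] n>= 2
```

Converted, 0.056 m / 0.5 = 0.112, 0.052 m / 0.5 = 0.104, -0.007 rad / 0.7854 = -0.0089.

```bash
echo '[[0,0,-0.0089,-0.0006,-0.0014,0.05,0],[0,0,-0.0089,-0.0006,-0.0014,0.09,0],[0,0,-0.0089,-0.0006,-0.0014,0.104,0],[0,0,-0.0089,-0.0006,-0.0014,0.112,0],[0,0,-0.0089,-0.0006,-0.0014,0.112,0]]' > rows.txt && python3 -m crank rows.txt
python3 -c "
from h import *
plan(.4451,-.0788,.0834,181.2)"
```

```text
clock: 9.95
eef_pos: [0.4459, -0.0791, 0.0836]
orientation: [-0.011, 1.0, -0.0, 0.001]
ft_force: [0.2, 0.0, -1.8]
grip_width: 0.0211
grasp_force: 59.8
t9.9 tcp [ 0.4459 -0.0791  0.0836] psi-178.8 q7 1.09 F [ 0.2  0.  -1.8] w0.0211
  row: rot [-0.     0.001  0.001] shift [0.0008 0.0003 0.0002] n>= 1
```

Converted, -0.06 m / 0.5 = -0.12, -0.045 m / 0.5 = -0.09.

```bash
echo '[[0,0,0,0,0,0.002,0],[0,0,0,-0.03,0,0.002,0],[0,0,0,-0.06,0,0.002,0],[0,0,0,-0.09,0,0.002,0],[0,0,0,-0.12,0,0.002,0]]' > rows.txt && python3 -m crank rows.txt
echo '[[0,0,0,-0.016,0,0,0],[0,0,0,-0.032,0,0,0],[0,0,0,-0.044,0,0,0],[0,0,0,-0.044,0,0,0]]' > rows.txt && python3 -m crank rows.txt
python3 -c "
from h import *
plan(.4451,-.0788,.0834,181.2)"
```

```text
clock: 10.45
eef_pos: [0.5043, -0.0777, 0.0832]
orientation: [-0.011, 1.0, -0.001, -0.001]
ft_force: [-9.1, -0.1, 15.2]
grip_width: 0.0209
grasp_force: 62.0
clock: 10.85
eef_pos: [0.5279, -0.077, 0.0833]
orientation: [-0.011, 1.0, -0.0, 0.001]
ft_force: [-3.4, 0.3, 7.3]
grip_width: 0.0213
grasp_force: 60.9
t10.8 tcp [ 0.5279 -0.077   0.0833] psi-178.7 q7 1.11 F [-3.4  0.3  7.3] w0.0213
  row: rot [-0.     0.001  0.001] shift [ 0.0828 -0.     -0.0002] n>= 2
```

Converted, -0.012 m / 0.5 = -0.024, -0.008 m / 0.5 = -0.016.

```bash
echo '[[0,0,0,-0.008,0,-0.001,0],[0,0,0,-0.016,0,-0.001,0],[0,0,0,-0.024,0,-0.001,0],[0,0,0,-0.024,0,-0.001,0]]' > rows.txt && python3 -m crank rows.txt|egrep 'eef|ft'
python3 - <<'E'
from sw import *
p=cam('top')
for r in rails(p): print(*[np.round(a,4) for a in r])
for d in spot_point(p,'carrier_grip')[:1]: print(d,at_d(p,[d['uv']]))
E
```

```text
eef_pos: [0.5395, -0.0768, 0.0833]
ft_force: [-3.3, 0.6, 7.5]
[0.6098 0.0902] -2.9007 0.1552 0.0091 105 0.0659
[0.6031 0.0394] 4.6668 0.1558 0.0317 187 0.0656
[ 0.5949 -0.0242] 13.1726 0.0338 0.0064 15 0.0667
```

The manual's scale: shifts go in shares of 0.5 m and turns go in shares of 45 degrees. Converting my numbers, -0.016 m / 0.5 = -0.032, -0.012 m / 0.5 = -0.024.

```bash
echo '[[0,0,0,-0.012,0,0,0],[0,0,0,-0.024,0,0,0],[0,0,0,-0.032,0,0,0],[0,0,0,-0.032,0,0,0]]' > rows.txt && python3 -m crank rows.txt|egrep 'eef|ft'
echo '[[0,0,0,-0.008,0,0,0],[0,0,0,-0.016,0,0,0],[0,0,0,-0.016,0,0,0]]' > rows.txt && python3 -m crank rows.txt|egrep 'eef|ft'
python3 - <<'E'
from sw import *
p=cam('top')
for r in rails(p): print(*[np.round(a,4) for a in r])
E
```

```text
eef_pos: [0.5544, -0.0765, 0.0833]
ft_force: [-6.5, -0.5, 11.4]
eef_pos: [0.5586, -0.0768, 0.0831]
ft_force: [-20.2, -2.2, 25.2]
[0.6095 0.0903] -2.7606 0.1552 0.0091 105 0.0644
[0.603  0.0394] 4.6344 0.1558 0.0318 187 0.0652
[ 0.618  -0.0222] 6.5026 0.0371 0.0074 21 0.0658
[ 0.5496 -0.0356] 9.6221 0.0276 0.0228 45 0.066
```

Converted, -0.002 m / 0.5 = -0.004, -0.0015 m / 0.5 = -0.003.

```bash
echo '[[0,0,0,0,0,-0.002,0],[0,0,0,-0.004,0,-0.003,0],[0,0,0,-0.004,0,-0.003,0]]' > rows.txt && python3 -m crank rows.txt|egrep 'eef|ft'
echo '[[0,0,0,0.004,0,0,0.02],[0,0,0,0.006,0,0,0.045],[0,0,0,0.006,0,0,0.045],[0,0,0,0.006,0,-0.06,0.045],[0,0,0,0.006,0,-0.14,0.045]]' > rows.txt && python3 -m crank rows.txt
echo '[[0,0,0,0.04,0,-0.1,0.06],[0,0,0,0.1,0,-0.18,0.085],[0,0,0,0.18,0,-0.2,0.085],[0,0,0,0.18,0,-0.2,0.085]]' > rows.txt && python3 -m crank rows.txt
python3 - <<'E'
from sw import *
p=cam('wrist');save(p,'w4')
for r in rails(p): print(*[np.round(a,4) for a in r])
for q in ['tube_tip','cup_wide','bar_wide','carrier_grip']:
    for d in spot_point(p,q)[:2]: print(q,d,at_d(p,[d['uv']]))
E
```

```text
eef_pos: [0.5585, -0.0768, 0.0832]
ft_force: [-21.6, -0.2, 16.4]
clock: 12.9
eef_pos: [0.5616, -0.0764, 0.1535]
orientation: [-0.011, 1.0, 0.001, -0.001]
ft_force: [1.1, -1.1, 0.8]
grip_width: 0.0451
grasp_force: 0.0
clock: 13.3
eef_pos: [0.4698, -0.0791, 0.2557]
orientation: [-0.011, 1.0, -0.002, 0.001]
ft_force: [0.3, -0.0, -0.1]
grip_width: 0.0851
grasp_force: 0.0
[0.5692 0.0895] -2.326 0.0743 0.0076 426 0.0648
[0.6788 0.0514] 8.2804 0.0375 0.0063 116 0.065
[0.555  0.0405] 4.9193 0.0385 0.0067 218 0.065
[0.6013 0.0268] -2.8606 0.1408 0.0071 715 0.0651
[ 0.6116 -0.0252] 5.2337 0.1603 0.0071 811 0.0651
[ 0.5777 -0.0417] -0.8108 0.1135 0.0061 421 0.0654
[ 0.5778 -0.1104] 3.3206 0.112 0.0061 417 0.0653
tube_tip {'uv': [405.9, 351.8], 'conf': 0.78} [[0.6329 0.0095 0.1206]]
tube_tip {'uv': [261.9, 271.6], 'conf': 0.46} [[ 0.5504 -0.1274  0.1166]]
cup_wide {'uv': [318.1, 340.8], 'conf': 0.82} [[ 0.654  -0.0749  0.0823]]
bar_wide {'uv': [313.1, 296.6], 'conf': 0.57} [[ 0.6027 -0.0813  0.0755]]
carrier_grip {'uv': [263.0, 272.0], 'conf': 0.72} [[ 0.5497 -0.1261  0.1184]]
carrier_grip {'uv': [131.0, 282.8], 'conf': 0.27} [[ 0.6242 -0.3035  0.0239]]
```

View pics/w4.png

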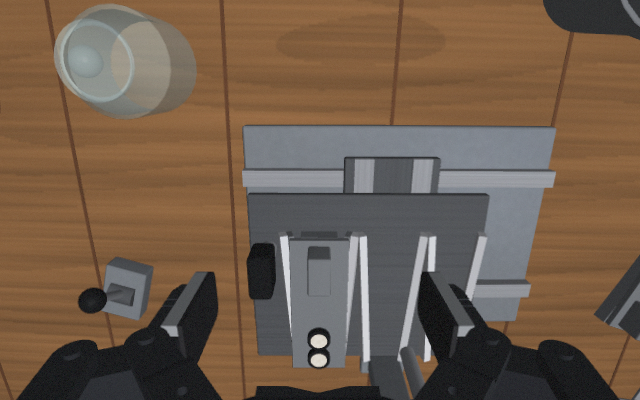

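The wide bar sits in its way at (318,300), and its rear end (row 238) is about flush with the rail ends (row 234). I'll check it numerically.

```bash
cat > seat.py <<'E'
from sw import *
def seat(p,near):
    X,uv=cloud(p); k=(np.hypot(X[:,0]-near[0],X[:,1]-near[1])<.04)&(X[:,2]>.099)&(X[:,2]<.109)
    rb=X[k]; rm=cv2.minAreaRect(rb[:,:2].astype(np.float32)*1000); print('rib',np.round(rm[0],1),np.round(rm[1],1),rm[2],'z',np.median(rb[:,2]),len(rb))
E
python3 - <<'E'
from seat import *
p=cam('wrist'); seat(p,[.558,-.077])
print(get_obs()['eef_pos'])
X,uv=cloud(p); k=(abs(X[:,1]+.078)<.02)&(X[:,2]>.072)&(X[:,2]<.08); print('deck rear end x',np.sort(X[k,0])[:5], 'z',np.median(X[k,2]))
for r in rails(p): print(np.round(r[0],4),'len',np.round(r[2],4))
# white cups
im=p['image'];w=(im.min(2)>170).astype(np.uint8);n,l,s,c=cv2.connectedComponentsWithStats(w)
for i in range(1,n):
    if 60<s[i,4]<400:
        x=at_z(p,[c[i]],.083)[0]; print('cup?',x,s[i,4],c[i])
p=cam('top');seat(p,[.558,-.077])
for q in ['bar_narrow','bar_middle']:
    for d in spot_point(p,q)[:1]: print(q,at_d(p,[d['uv']]))
E
```

```text
rib [562.8 -76.7] [40.7 21.3] 1.6684174537658691 z 0.105367930179184 930
[ 0.4729 -0.0781  0.2534]
deck rear end x [0.5373 0.5374 0.5374 0.5374 0.5375] z 0.0754367806596633
[0.5694 0.0895] len 0.0737
[0.678  0.0514] len 0.0399
[0.5561 0.0406] len 0.0414
[0.6006 0.0269] len 0.1394
[0.6905 0.0202] len 0.0089
[ 0.6114 -0.0253] len 0.1601
[ 0.5769 -0.0417] len 0.1083
[ 0.5776 -0.1104] len 0.1106
cup? [0.547  0.0341 0.083 ] 237 [430.3755 252.3755]
cup? [0.6623 0.0442 0.083 ] 124 [425.8871 347.8871]
cup? [ 0.6535 -0.0746  0.083 ] 166 [316.7831 339.8795]
cup? [ 0.6795 -0.0741  0.083 ] 156 [316.6667 359.1154]
rib [0. 0.] [0. 0.] 0.0 z nan 0
bar_narrow [[0.5889 0.3349 0.0256]]
bar_middle [[0.3998 0.3494 0.0245]]
  return _methods._mean(a, axis=axis, dtype=dtype,
  ret = ret.dtype.type(ret / rcount)
```

Converted, 0.225 m / 0.5 = 0.45, 0.045 m / 0.5 = 0.09, 0.75 rad / 0.7854 = 0.9549.

```bash
echo '[[0,0,0.191,0,0.09,0,0.085],[0,0,0.382,0,0.18,0,0.085],[0,0,0.573,0,0.27,0,0.085],[0,0,0.7639,0,0.36,0,0.085],[0,0,0.9549,0,0.45,0,0.085]]' > rows.txt && python3 -m crank rows.txt|tail -2
echo '[[0,0,0.191,0.06,0.056,0,0.085],[0,0,0.382,0.12,0.112,0,0.085],[0,0,0.573,0.18,0.168,0,0.085],[0,0,0.7639,0.24,0.224,0,0.085],[0,0,0.9549,0.3,0.28,0,0.085]]' > rows.txt && python3 -m crank rows.txt|tail -2
echo '[[0,0,0.191,0,0,0,0.085],[0,0,0.382,0,0,0,0.085],[0,0,0.573,0,0,0,0.085],[0,0,0.7639,0,0,0,0.085],[0,0,0.9549,0,0,0,0.085]]' > rows.txt && python3 -m crank rows.txt|tail -2
echo '[[0,0,0.191,0,0,0,0.085],[0,0,0.382,0,0,0,0.085],[0,0,0.573,0,0,0,0.085],[0,0,0.7639,0,0,0,0.085],[0,0,0.9549,0,0,0,0.085]]' > rows.txt && python3 -m crank rows.txt|tail -2
python3 - <<'E'
from bar import *
p=cam('wrist'); bar(p,'bar_middle',[.408,.35]); bar(p,'bar_narrow',[.60,.343])
plan(.4596,.3613,.15,10.7)
E
```

```text
grip_width: 0.0852
grasp_force: 0.0
grip_width: 0.0851
grasp_force: 0.0
grip_width: 0.0848
grasp_force: 0.0
grip_width: 0.0853
grasp_force: 0.0
bar_middle 0.97 rib ((463.04132080078125, 361.32806396484375), (40.34220886230469, 21.973705291748047), 12.996830940246582) cups [0.3578 0.3393 0.031 ] deckrect ((409.319091796875, 350.0228271484375), (160.09437561035156, 51.93102264404297), 12.008482933044434)
 yaw rib->cups -168.13180819675898 dist 0.10821896705996926
bar_narrow 0.88 rib None cups [0.5577 0.3591 0.0309] deckrect ((566.8465576171875, 356.20440673828125), (40.31089401245117, 80.52601623535156), 72.73688507080078)
t15.9 tcp [0.4343 0.3413 0.2535] psi14.7 q7 -2.21 F [-1.1 -0.4  0.1] w0.0855
  row: rot [0.    0.    0.071] shift [ 0.0297 -0.0129  0.1034] n>= 3
```

Converted, 0.2 m / 0.5 = 0.4, 0.0328 m / 0.5 = 0.0656, 0.047 rad / 0.7854 = 0.0598.

```bash
echo '[[0,0,0.0598,0.0656,-0.024,0.06,0.085],[0,0,0.0598,0.0656,-0.024,0.15,0.07],[0,0,0.0598,0.0656,-0.024,0.24,0.06],[0,0,0.0598,0.0656,-0.024,0.33,0.06],[0,0,0.0598,0.0656,-0.024,0.4,0.06]]' > rows.txt && python3 -m crank rows.txt >/dev/null
echo '[[0,0,0,0,0,0.045,0.06],[0,0,0,0,0,0.045,0.03],[0,0,0,0,0,0.045,0.0],[0,0,0,0,0,0.045,0.0],[0,0,0,0,0,0.045,0]]' > rows.txt && python3 -m crank rows.txt
python3 -c "
from h import *
plan(.463,.3613,.0315,12)"
```

```text
clock: 16.9
eef_pos: [0.4641, 0.3616, 0.0329]
orientation: [0.995, 0.103, 0.001, -0.001]
ft_force: [0.3, 0.5, -0.7]
grip_width: 0.0208
grasp_force: 59.6
t16.9 tcp [0.4641 0.3616 0.0329] psi11.9 q7 -2.37 F [ 0.3  0.5 -0.7] w0.0208
  row: rot [-0.001 -0.002 -0.002] shift [-0.0012  0.0001  0.0014] n>= 1
```

Converted, -0.17 m / 0.5 = -0.34, -0.13 m / 0.5 = -0.26, -0.15 rad / 0.7854 = -0.191.

```bash
echo '[[0,0,0,0,0,-0.09,0],[0,0,0,0,0,-0.18,0],[0,0,-0.191,0,0,-0.26,0],[0,0,-0.382,0,0,-0.34,0],[0,0,-0.573,0,0,-0.34,0]]' > rows.txt && python3 -m crank rows.txt |tail -2
echo '[[0,0,-0.191,-0.056,0.058,0,0],[0,0,-0.382,-0.112,0.116,0,0],[0,0,-0.573,-0.168,0.174,0,0],[0,0,-0.7639,-0.224,0.232,0,0],[0,0,-0.9549,-0.276,0.292,0,0]]' > rows.txt && python3 -m crank rows.txt|tail -2
echo '[[0,0,-0.191,-0.066,0.01,0,0],[0,0,-0.382,-0.132,0.022,0,0],[0,0,-0.573,-0.198,0.032,0,0],[0,0,-0.7639,-0.264,0.044,0,0],[0,0,-0.9549,-0.326,0.054,0,0]]' > rows.txt && python3 -m crank rows.txt|tail -2
echo '[[0,0,-0.191,0,0,0,0],[0,0,-0.382,0,0,0,0],[0,0,-0.573,0,0,0,0],[0,0,-0.7639,0,0,0,0],[0,0,-0.9549,0,0,0,0]]' > rows.txt && python3 -m crank rows.txt
python3 -c "
from h import *
plan(.4649,-.003,.14,181.2)"
```

```text
grip_width: 0.0202
grasp_force: 59.7
grip_width: 0.0209
grasp_force: 59.7
grip_width: 0.021
grasp_force: 59.7
clock: 18.9
eef_pos: [0.4428, -0.0044, 0.202]
orientation: [0.115, 0.993, -0.001, 0.001]
ft_force: [-0.1, -0.3, -2.0]
grip_width: 0.0208
grasp_force: 59.7
t18.9 tcp [ 0.4428 -0.0044  0.202 ] psi166.8 q7 0.89 F [-0.1 -0.3 -2. ] w0.0208
  row: rot [-0.001  0.001 -0.251] shift [-0.0212  0.0064  0.062 ] n>= 2
```

Converted, 0.08 m / 0.5 = 0.16, 0.062 m / 0.5 = 0.124, -0.251 rad / 0.7854 = -0.3196.

```bash
echo '[[0,0,-0.1655,-0.002,0.0128,0,0],[0,0,-0.3196,-0.002,0.0128,0.06,0],[0,0,-0.3196,-0.0424,0.0128,0.124,0],[0,0,-0.3196,-0.0424,0.0128,0.16,0],[0,0,-0.3196,-0.0424,0.0128,0.16,0]]' > rows.txt && python3 -m crank rows.txt >/dev/null
python3 -c "
from h import *
plan(.4649,-.003,.0849,181.2)"
```

```text
t19.4 tcp [ 0.4634 -0.0031  0.1199] psi-179.2 q7 0.96 F [-0.9  1.  -1. ] w0.0211
  row: rot [-0.    -0.004 -0.006] shift [-0.0016  0.0001  0.035 ] n>= 1
```

Converted, 0.036 m / 0.5 = 0.072, 0.035 m / 0.5 = 0.07, -0.006 rad / 0.7854 = -0.0076.

```bash
echo '[[0,0,-0.0076,-0.0032,0.0002,0.036,0],[0,0,-0.0076,-0.0032,0.0002,0.06,0],[0,0,-0.0076,-0.0032,0.0002,0.07,0],[0,0,-0.0076,-0.0032,0.0002,0.072,0]]' > rows.txt && python3 -m crank rows.txt |egrep 'eef|ft'
echo '[[0,0,0,-0.03,0,0,0],[0,0,0,-0.06,0,0,0],[0,0,0,-0.09,0,0,0],[0,0,0,-0.12,0,0,0],[0,0,0,-0.14,0,0,0]]' > rows.txt && python3 -m crank rows.txt
python3 -c "
from h import *
plan(.5377,-.0015,.0849,181.2)"
```

```text
eef_pos: [0.4662, -0.0026, 0.0855]
ft_force: [0.4, -0.5, -1.4]
clock: 20.3
eef_pos: [0.5379, -0.0011, 0.0862]
orientation: [-0.01, 1.0, 0.0, 0.001]
ft_force: [-1.0, 0.5, -0.9]
grip_width: 0.0209
grasp_force: 59.7
t20.3 tcp [ 0.5379 -0.0011  0.0862] psi-178.9 q7 0.94 F [-1.   0.5 -0.9] w0.0209
  row: rot [ 0.     0.002 -0.001] shift [ 0.0002 -0.0004  0.0013] n>= 1
```

Converted, -0.014 m / 0.5 = -0.028, -0.012 m / 0.5 = -0.024.

```bash
echo '[[0,0,0,-0.008,0,0.0024,0],[0,0,0,-0.016,0,0.003,0],[0,0,0,-0.024,0,0.003,0],[0,0,0,-0.028,0,0.003,0],[0,0,0,-0.028,0,0.003,0]]' > rows.txt && python3 -m crank rows.txt|egrep 'eef|ft'
echo '[[0,0,0,-0.006,0,0,0],[0,0,0,-0.01,0,0,0],[0,0,0,-0.01,0,0,0]]' > rows.txt && python3 -m crank rows.txt|egrep 'eef|ft'
```

```text
eef_pos: [0.5494, -0.0004, 0.0847]
ft_force: [-4.3, 0.5, 9.1]
eef_pos: [0.5537, -0.0004, 0.0847]
ft_force: [-6.6, 0.3, 12.3]
```

Converted, -0.003 m / 0.5 = -0.006, -0.002 m / 0.5 = -0.004.

```bash
echo '[[0,0,0,-0.004,0,-0.0016,0],[0,0,0,-0.006,0,-0.0016,0],[0,0,0,-0.006,0,-0.0016,0]]' > rows.txt && python3 -m crank rows.txt|egrep 'eef|ft'
echo '[[0,0,0,-0.004,0,0,0],[0,0,0,-0.006,0,0,0],[0,0,0,-0.006,0,0,0]]' > rows.txt && python3 -m crank rows.txt|egrep 'eef|ft'
```

```text
eef_pos: [0.558, -0.0006, 0.0848]
ft_force: [-3.1, 0.5, 5.4]
eef_pos: [0.5581, -0.0006, 0.0847]
ft_force: [-13.8, -1.7, 15.9]
```

Converted, -0.001 m / 0.5 = -0.002, -0.0005 m / 0.5 = -0.001.

```bash
echo '[[0,0,0,-0.002,0,-0.001,0],[0,0,0,-0.002,0,-0.001,0]]' > rows.txt && python3 -m crank rows.txt|egrep 'eef|ft'
echo '[[0,0,0,0.004,0,0,0.02],[0,0,0,0.006,0,0,0.045],[0,0,0,0.006,0,0,0.045],[0,0,0,0.006,0,-0.06,0.045],[0,0,0,0.006,0,-0.14,0.045]]' > rows.txt && python3 -m crank rows.txt|egrep 'eef|ft'
echo '[[0,0,0,0.04,0,-0.1,0.06],[0,0,0,0.1,0,-0.18,0.085],[0,0,0,0.18,0,-0.2,0.085],[0,0,0,0.18,0,-0.2,0.085]]' > rows.txt && python3 -m crank rows.txt|egrep 'eef|ft'
python3 - <<'E'
from seat import *
p=cam('wrist'); seat(p,[.558,-.001]);seat(p,[.5628,-.077])
for r in rails(p): print(np.round(r[0],4),'len',np.round(r[2],4))
for d in spot_point(p,'tube_tip')[:1]: print(d,at_d(p,[d['uv']]),at_z(p,[d['uv']],.114))
save(p,'w5')
p=cam('top')
from bar import bar
bar(p,'bar_narrow',[.60,.343])
plan(.6,.28,.255,90)
E
```

```text
eef_pos: [0.5581, -0.0006, 0.0847]
ft_force: [-15.8, -1.5, 13.3]
eef_pos: [0.5587, -0.0009, 0.1545]
ft_force: [0.9, -0.5, -0.1]
eef_pos: [0.4669, -0.0027, 0.2567]
ft_force: [-0.5, -0.3, 1.2]
rib [560.6  -0.2] [40.  21.8] 0.7336003184318542 z 0.10539252157892481 928
rib [561.8 -76.4] [38.9 22.6] 1.756324291229248 z 0.10522794142435721 931
[0.6083 0.0875] len 0.1588
[0.6102 0.0458] len 0.1597
[0.5776 0.0292] len 0.117
[ 0.5756 -0.0294] len 0.1085
[ 0.5852 -0.0425] len 0.1335
[ 0.5569 -0.1127] len 0.0457
{'uv': [328.1, 352.0], 'conf': 0.87} [[0.6326 0.0107 0.1208]] [[0.6386 0.011  0.114 ]]
bar_narrow 0.67 rib ((653.6500854492188, 327.5794677734375), (22.248395919799805, 40.98752975463867), 75.59203338623047) cups [0.5538 0.3616 0.0309] deckrect ((601.5830078125, 345.01373291015625), (43.41239547729492, 159.0338897705078), 72.00856018066406)
 yaw rib->cups 161.4493951573636 dist 0.1062472586058567
t23.0 tcp [ 0.4704 -0.0027  0.255 ] psi-178.9 q7 1.17 F [ 0.3  0.3 -0.4] w0.0849
  row: rot [0.001 0.    1.591] shift [-0.1352  0.2801  0.0002] n>= 11
```

View pics/w5.png

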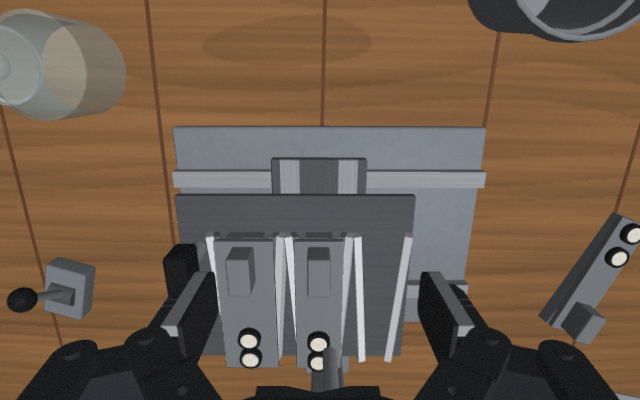

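Both bars are seated, with their ribs at (240,270) and (319,268). The drop tube is at (328,365), and the narrow bar is to the right with its rib at (583,322). Next is the narrow bar.

Converted, 0.225 m / 0.5 = 0.45, 0.18 m / 0.5 = 0.36, 0.75 rad / 0.7854 = 0.9549.

```bash
echo '[[0,0,0.191,0,0.09,0,0.085],[0,0,0.382,0,0.18,0,0.085],[0,0,0.573,0,0.27,0,0.085],[0,0,0.7639,0,0.36,0,0.085],[0,0,0.9549,0,0.45,0,0.085]]' > rows.txt && python3 -m crank rows.txt|tail -2
echo '[[0,0,0.191,-0.02,0.08,0,0.085],[0,0,0.382,-0.04,0.16,0,0.085],[0,0,0.573,-0.06,0.24,0,0.085],[0,0,0.7639,-0.084,0.32,0,0.085],[0,0,0.9549,-0.084,0.356,0,0.085]]' > rows.txt && python3 -m crank rows.txt|tail -2
echo '[[0,0,0.191,0,0,0,0.085],[0,0,0.382,0,0,0,0.085],[0,0,0.573,0,0,0,0.085],[0,0,0.7639,0,0,0,0.085],[0,0,0.9549,0,0,0,0.085]]' > rows.txt && python3 -m crank rows.txt|tail -2
echo '[[0,0,0.191,0,0,0,0.085],[0,0,0.382,0,0,0,0.085],[0,0,0.573,0,0,0,0.085],[0,0,0.7639,0,0,0,0.085],[0,0,0.9549,0,0,0,0.085]]' > rows.txt && python3 -m crank rows.txt|tail -2
echo '[[0,0,0.191,0,0,0,0.085],[0,0,0.382,0,0,0,0.085],[0,0,0.573,0,0,0,0.085],[0,0,0.6239,0,0,0,0.085],[0,0,0.6239,0,0,0,0.085]]' > rows.txt && python3 -m crank rows.txt|tail -2
python3 - <<'E'
from bar import *
p=cam('wrist'); bar(p,'bar_narrow',[.60,.343])
plan(.657,.327,.15,-19)
E
```

```text
grip_width: 0.0852
grasp_force: 0.0
grip_width: 0.0847
grasp_force: 0.0
grip_width: 0.0849
grasp_force: 0.0
grip_width: 0.0852
grasp_force: 0.0
grip_width: 0.0849
grasp_force: 0.0
t25.6 tcp [0.6077 0.3321 0.254 ] psi-14.8 q7 -2.48 F [ 0.7 -0.3 -0.4] w0.0848
  row: rot [0.001 0.001 0.074] shift [ 0.049  -0.0077  0.1039] n>= 3
```

Run:
```python
from bar import *
p=cam('wrist'); save(p,'w6')
bar(p,'bar_narrow',[.60,.343],.4);bar(p,'bar_middle',[.60,.343],.2)
p=cam('top');bar(p,'bar_narrow',[.60,.343],.4)
```

```text
bar_narrow 0.62 rib ((657.3974609375, 327.23626708984375), (22.053064346313477, 40.19921875), 72.26278686523438) cups [0.5578 0.359  0.0309] deckrect ((604.8035888671875, 343.3065185546875), (42.08045196533203, 160.60423278808594), 72.44293975830078)
 yaw rib->cups 162.25069215263883 dist 0.10508219234362548
bar_narrow 0.37 rib ((595.6815185546875, -22.70074462890625), (203.98294067382812, 248.1857452392578), 2.0958104133605957) cups None deckrect ((592.1486206054688, -22.38275909423828), (189.41001892089844, 250.89724731445312), 0.8858399987220764)
```

View pics/w6.png

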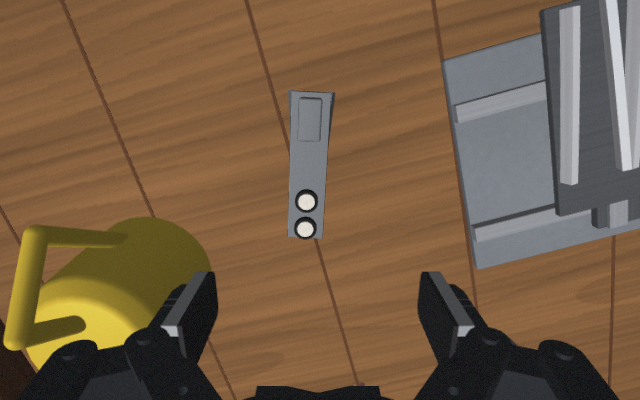

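The narrow bar is unmoved, with its rib at (310,120) and nose down the picture. I'll grasp it.

Converted, 0.2 m / 0.5 = 0.4, 0.0493 m / 0.5 = 0.0986, 0.05 rad / 0.7854 = 0.0637.

```bash
echo '[[0,0,0.0637,0.07,-0.012,0.06,0.085],[0,0,0.0637,0.0986,-0.016,0.15,0.07],[0,0,0.0637,0.0986,-0.016,0.24,0.06],[0,0,0.0637,0.0986,-0.016,0.33,0.06],[0,0,0.0637,0.0986,-0.016,0.4,0.06]]' > rows.txt && python3 -m crank rows.txt >/dev/null
echo '[[0,0,0,0,0,0.0444,0.06],[0,0,0,0,0,0.0444,0.03],[0,0,0,0,0,0.0444,0.0],[0,0,0,0,0,0.0444,0.0],[0,0,0,0,0,0.0444,0]]' > rows.txt && python3 -m crank rows.txt
python3 -c "
from h import *
plan(.6574,.3272,.0325,-17.7)"
```

```text
clock: 26.85
eef_pos: [0.6587, 0.3274, 0.0351]
orientation: [0.988, -0.154, 0.001, -0.001]
ft_force: [0.2, -0.3, 2.1]
grip_width: 0.0208
grasp_force: 61.9
t26.9 tcp [0.6587 0.3274 0.0351] psi-17.7 q7 -2.51 F [ 0.2 -0.3  2.1] w0.0208
  row: rot [-0.003 -0.002 -0.001] shift [-0.0012  0.0006  0.0026] n>= 1
```

Converted, -0.17 m / 0.5 = -0.34, -0.045 m / 0.5 = -0.09, -0.3 rad / 0.7854 = -0.382.

```bash
echo '[[0,0,0,0,0,-0.09,0],[0,0,0,0,0,-0.18,0],[0,0,0,0,0,-0.26,0],[0,0,-0.191,0,0,-0.34,0],[0,0,-0.382,0,0,-0.34,0]]' > rows.txt && python3 -m crank rows.txt |tail -2
echo '[[0,0,-0.191,-0.064,0.064,0,0],[0,0,-0.382,-0.128,0.128,0,0],[0,0,-0.573,-0.192,0.192,0,0],[0,0,-0.7639,-0.256,0.256,0,0],[0,0,-0.9549,-0.32,0.32,0,0]]' > rows.txt && python3 -m crank rows.txt|tail -2
echo '[[0,0,-0.191,-0.044,0.016,0,0],[0,0,-0.382,-0.088,0.03,0,0],[0,0,-0.573,-0.134,0.046,0,0],[0,0,-0.7639,-0.18,0.06,0,0],[0,0,-0.9549,-0.222,0.076,0,0]]' > rows.txt && python3 -m crank rows.txt|tail -2
echo '[[0,0,-0.191,0,0,0,0],[0,0,-0.382,0,0,0,0],[0,0,-0.573,0,0,0,0],[0,0,-0.7639,0,0,0,0],[0,0,-0.9549,0,0,0,0]]' > rows.txt && python3 -m crank rows.txt|tail -2
echo '[[0,0,-0.191,0,0,0,0],[0,0,-0.382,0,0,0,0],[0,0,-0.573,0,0,0,0],[0,0,-0.7639,0,0,0,0],[0,0,-0.9549,0,0,0,0]]' > rows.txt && python3 -m crank rows.txt
python3 -c "
from h import *
plan(.4631,.0636,.12,181.2)"
```

```text
grip_width: 0.0209
grasp_force: 61.5
grip_width: 0.0206
grasp_force: 61.4
grip_width: 0.0204
grasp_force: 61.4
grip_width: 0.0207
grasp_force: 61.4
clock: 29.35
eef_pos: [0.4399, 0.065, 0.2038]
orientation: [0.073, 0.997, -0.0, 0.001]
ft_force: [0.0, -0.5, -1.7]
grip_width: 0.0205
grasp_force: 61.4
t29.4 tcp [0.4399 0.065  0.2038] psi171.7 q7 0.84 F [ 0.  -0.5 -1.7] w0.0205
  row: rot [-0.001  0.002 -0.166] shift [-0.023   0.002   0.0838] n>= 2
```

Converted, 0.0838 m / 0.5 = 0.1676, 0.08 m / 0.5 = 0.16, -0.166 rad / 0.7854 = -0.2114.

```bash
echo '[[0,0,-0.1655,-0.002,0.004,0.04,0],[0,0,-0.2114,-0.002,0.004,0.11,0],[0,0,-0.2114,-0.046,0.004,0.16,0],[0,0,-0.2114,-0.046,0.004,0.1676,0],[0,0,-0.2114,-0.046,0.004,0.1676,0]]' > rows.txt && python3 -m crank rows.txt >/dev/null
python3 -c "
from h import *
plan(.4631,.0636,.0871,181.2)"
```

```text
t29.9 tcp [0.4625 0.0638 0.1192] psi-179.2 q7 0.85 F [-0.5  0.  -1.1] w0.0207
  row: rot [-0.    -0.001 -0.006] shift [-0.0006 -0.0002  0.0321] n>= 1
```

Converted, 0.033 m / 0.5 = 0.066, 0.032 m / 0.5 = 0.064, -0.006 rad / 0.7854 = -0.0076.

```bash
echo '[[0,0,-0.0076,-0.0012,-0.0004,0.032,0],[0,0,-0.0076,-0.0012,-0.0004,0.056,0],[0,0,-0.0076,-0.0012,-0.0004,0.064,0],[0,0,-0.0076,-0.0012,-0.0004,0.066,0]]' > rows.txt && python3 -m crank rows.txt |egrep 'eef|ft'
echo '[[0,0,0,-0.03,0,0,0],[0,0,0,-0.06,0,0,0],[0,0,0,-0.09,0,0,0],[0,0,0,-0.12,0,0,0],[0,0,0,-0.14,0,0,0]]' > rows.txt && python3 -m crank rows.txt
python3 -c "
from h import *
plan(.5331,.0651,.0871,181.2)"
```

```text
eef_pos: [0.4626, 0.0636, 0.0866]
ft_force: [-6.2, -1.5, 10.3]
clock: 30.75
eef_pos: [0.5343, 0.0652, 0.0869]
orientation: [-0.01, 1.0, 0.0, 0.001]
ft_force: [-2.6, -0.2, 4.7]
grip_width: 0.0206
grasp_force: 62.3
t30.8 tcp [0.5343 0.0652 0.0869] psi-178.8 q7 0.86 F [-2.6 -0.2  4.7] w0.0206
  row: rot [ 0.     0.001 -0.001] shift [ 0.0012 -0.0001 -0.0002] n>= 1
```

Converted, -0.019 m / 0.5 = -0.038, -0.015 m / 0.5 = -0.03.

```bash
echo '[[0,0,0,-0.01,0,0,0],[0,0,0,-0.02,0,0,0],[0,0,0,-0.03,0,0,0],[0,0,0,-0.038,0,0,0],[0,0,0,-0.038,0,0,0]]' > rows.txt && python3 -m crank rows.txt|egrep 'eef|ft'
echo '[[0,0,0,-0.004,0,0,0],[0,0,0,-0.006,0,0,0],[0,0,0,-0.006,0,0,0]]' > rows.txt && python3 -m crank rows.txt|egrep 'eef|ft'
```

```text
eef_pos: [0.5508, 0.0653, 0.0869]
ft_force: [-6.6, -1.0, 9.9]
eef_pos: [0.5529, 0.0652, 0.0868]
ft_force: [-8.8, -1.9, 13.0]
```

Converted, -0.003 m / 0.5 = -0.006, -0.002 m / 0.5 = -0.004.

```bash
echo '[[0,0,0,-0.004,0,-0.0016,0],[0,0,0,-0.006,0,-0.0016,0],[0,0,0,-0.006,0,-0.0016,0]]' > rows.txt && python3 -m crank rows.txt|egrep 'eef|ft'
echo '[[0,0,0,-0.004,0,0,0],[0,0,0,-0.004,0,0,0]]' > rows.txt && python3 -m crank rows.txt|egrep 'eef|ft'
```

```text
eef_pos: [0.5561, 0.065, 0.0869]
ft_force: [-7.8, -2.1, 6.2]
eef_pos: [0.5564, 0.0651, 0.0869]
ft_force: [-13.3, -1.7, 12.8]
```

Converted, -0.0015 m / 0.5 = -0.003, -0.001 m / 0.5 = -0.002.

```bash
echo '[[0,0,0,-0.002,0,-0.001,0],[0,0,0,-0.003,0,-0.001,0],[0,0,0,-0.003,0,-0.001,0]]' > rows.txt && python3 -m crank rows.txt|egrep 'eef|ft'
echo '[[0,0,0,0.004,0,0,0.02],[0,0,0,0.006,0,0,0.045],[0,0,0,0.006,0,0,0.045],[0,0,0,0.006,0,-0.06,0.045],[0,0,0,0.006,0,-0.14,0.045]]' > rows.txt && python3 -m crank rows.txt|egrep 'eef|ft'
echo '[[0,0,0,0.04,0.04,-0.1,0.06],[0,0,0,0.1,-0.04,-0.18,0.085],[0,0,0,0.18,-0.12,-0.2,0.085],[0,0,0,0.18,-0.12,-0.2,0.085]]' > rows.txt && python3 -m crank rows.txt|egrep 'eef|ft'
python3 - <<'E'
from seat import *
p=cam('wrist'); seat(p,[.558,.065]);seat(p,[.5606,0]);seat(p,[.5628,-.077])
for r in rails(p): print(np.round(r[0],4),'len',np.round(r[2],4),r[1])
for d in spot_point(p,'tube_tip')[:1]: print(d,at_d(p,[d['uv']]),at_z(p,[d['uv']],.114))
save(p,'w7')
im=p['image'];w=(im.min(2)>170).astype(np.uint8);n,l,s,c=cv2.connectedComponentsWithStats(w)
for i in range(1,n):
    if 60<s[i,4]<400: print('cup?',at_z(p,[c[i]],.083)[0],s[i,4],c[i])
X,uv=cloud(p); k=(X[:,2]>.11)&(X[:,2]<.13)&(X[:,1]<-.1); print('block',cv2.minAreaRect(X[k,:2].astype(np.float32)*1000),np.median(X[k,2]))
E
```

```text
eef_pos: [0.5565, 0.0651, 0.0869]
ft_force: [-15.7, -2.2, 12.1]
eef_pos: [0.5579, 0.0655, 0.157]
ft_force: [0.8, 0.0, 0.2]
eef_pos: [0.4691, 0.0016, 0.2589]
ft_force: [0.0, -1.0, 0.5]
rib [559.3  65.5] [40.6 22.6] 1.4133796691894531 z 0.10533196726374461 931
rib [561.1  -0.5] [40.6 21.6] 1.401535987854004 z 0.10532467650762023 916
rib [562.3 -76.3] [39.5 22.2] 0.7480349540710449 z 0.10530397832910712 928
[0.5629 0.0908] len 0.0781 -0.6196411775079605
[0.5813 0.0425] len 0.121 3.8857569955835296
[0.5781 0.0291] len 0.1208 -0.9541344247116805
[ 0.5767 -0.0294] len 0.1168 3.2732773394904493
[ 0.5845 -0.0424] len 0.1265 -1.5010038585434107
[ 0.5573 -0.1128] len 0.042 2.2542185465026088
{'uv': [325.5, 348.0], 'conf': 0.61} [[0.6328 0.0124 0.1202]] [[0.6382 0.0127 0.114 ]]
cup? [ 0.548  -0.1067  0.083 ] 185 [206.9351 249.8865]
cup? [0.5531 0.086  0.083 ] 249 [400.747  258.1526]
cup? [0.6483 0.0672 0.083 ] 157 [374.8726 336.121 ]
cup? [ 0.6536 -0.0745  0.083 ] 158 [244.6709 337.7278]
cup? [0.6558 0.0014 0.083 ] 156 [314.2115 340.7628]
cup? [ 0.6795 -0.0741  0.083 ] 141 [246.2908 356.6241]
cup? [0.6819 0.     0.083 ] 109 [312.633  359.6881]
cup? [0.6804 0.0676 0.083 ] 143 [373.1399 359.5175]
block ((468.3981628417969, -181.4699249267578), (236.28872680664062, 37.94890594482422), 29.682117462158203) 0.11678209949246054
```

View pics/w7.png

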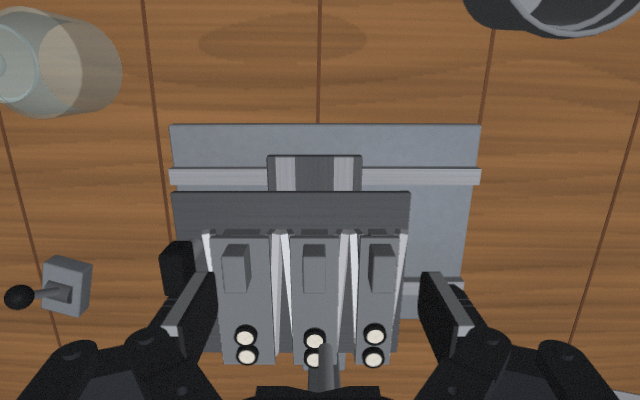

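All three bars are wedged level with the rails, ribs at (236,268), (314,268) and (382,268). The tube's lower end is at about (323,346). Next I'll refine the tube, the base plate and the switch position.

```bash
cat > tube.py <<'E'
from sw import *
from scipy.optimize import least_squares
def tube(p):
    X,uv=cloud(p); k=(X[:,2]>.118)&(X[:,2]<.17)&(abs(X[:,0]-.64)<.03)&(abs(X[:,1]-.011)<.02); T=X[k]
    if len(T)<20: print('few',len(T)); return
    f=lambda c: np.hypot(T[:,0]-c[0],T[:,1]-c[1])-.007
    r=least_squares(f,[.64,.012],loss='soft_l1',f_scale=.001); print('tube',r.x,len(T),'rms',np.sqrt(np.mean(f(r.x)**2)),'z',T[:,2].min(),T[:,2].max(),'y',np.percentile(T[:,1],[1,99]))
def sidey(p):
    for q in ['tube_tip']:
        for d in spot_point(p,q)[:1]: print(q,round(d['conf'],2),at_z(p,[d['uv']],.114))
E
python3 - <<'E'
from tube import *
for n in ['wrist','scene','top']:
    p=cam(n);print(n);tube(p);sidey(p)
    X,uv=cloud(p)
    # base plate: find z histogram
    k=(abs(X[:,0]-.54)<.2)&(abs(X[:,1])<.25)&(X[:,2]>.004)&(X[:,2]<.05)
    h,e=np.histogram(X[k,2],46,(.004,.05)); print(h)
    pl=X[k&(X[:,2]>.006)&(X[:,2]<.016)]
    if len(pl)>50: print('plate x',np.percentile(pl[:,0],[.5,99.5]),'y',np.percentile(pl[:,1],[.5,99.5]))
    Y=X[(X[:,2]>.27)&(X[:,2]<.3)&(abs(X[:,1])<.08)&(X[:,0]>.65)]
    if len(Y)>20: print('hopper top',cv2.minEnclosingCircle(Y[:,:2].astype(np.float32)*1000))
    A=X[(X[:,2]>.193)&(X[:,2]<.207)&(abs(X[:,1])<.06)&(X[:,0]>.6)&(X[:,0]<.7)]
    if len(A)>20: print('arm',np.percentile(A[:,:2],[1,50,99],axis=0))
E
```

```text
wrist
tube [0.6389 0.0122] 632 rms 0.0005028476482954504 z 0.11810628740421042 0.16995264750579211 y [0.0058 0.019 ]
tube_tip 0.88 [[0.6381 0.0129 0.114 ]]
[  67   90   55   64   71   97  169  751 4704 8642 4046  537  102   98
   79  107  118  112   94  193  991 1910  896  124   46   56   57   84
   78   56   47  136  542  977  511  116  351  709  356  108  117  133
  111  128  156  389]
plate x [0.3597 0.6712] y [-0.2208  0.1781]
scene
tube [0.6363 0.0121] 46 rms 0.0021282282540383735 z 0.11956780014364987 0.1698049398632041 y [0.0105 0.023 ]
tube_tip 0.59 [[0.6962 0.103  0.114 ]]
[ 55  36  60 103 163 222 327 343 318 266 182 101  45  35  27  21  38  51
  54  52  52  33  30  12   6   8   8   8  11  15  22  22  18  23  25  22
  29  19  20  38  32  46  46  72  67  97]
plate x [0.3754 0.7327] y [-0.2289  0.1845]
hopper top ((742.0817260742188, 16.70159339904785), 36.383487701416016)
arm [[ 0.6265 -0.0013]
 [ 0.6644  0.0178]
 [ 0.699   0.0326]]
top
few 0
tube_tip 0.79 [[0.6403 0.0168 0.114 ]]
[371 275 230 187 172 157 140 153 144 142 148 151 131 108 102  83  70  43
  63  44  37  39  50  41  27  29  16  18  14   7   8   9   3   3   3   6
   6   8   7  16  21  27  38  42  47  54]
plate x [0.3473 0.7387] y [-0.2439  0.2461]
hopper top ((744.2088623046875, 16.400524139404297), 34.980812072753906)
arm [[ 0.6639 -0.0002]
 [ 0.6842  0.0163]
 [ 0.7     0.0302]]
```

Tube fit is (0.6389, 0.0122) with 0.5 mm rms. Now I'll look at the switch from close by.

Converted, -0.23 m / 0.5 = -0.46, -0.185 m / 0.5 = -0.37.

```bash
echo '[[0,0,0,0,-0.096,0,0.06],[0,0,0,0,-0.192,0,0.04],[0,0,0,-0.04,-0.28,0,0],[0,0,0,-0.08,-0.37,0,0],[0,0,0,-0.12,-0.46,0,0]]' > rows.txt && python3 -m crank rows.txt|tail -2
echo '[[0,0,0,-0.05,-0.072,0,0],[0,0,0,-0.1,-0.144,0,0],[0,0,0,-0.1,-0.144,0,0],[0,0,0,-0.1,-0.144,0,0]]' > rows.txt && python3 -m crank rows.txt|tail -2
cat > swi.py <<'E'
from sw import *
def sw_look(p):
    X,uv=cloud(p); im=p['image'][uv[:,1],uv[:,0]].astype(int)
    n=np.hypot(X[:,0]-.63,X[:,1]+.31)<.11
    B=X[n&(X[:,2]>.02)&(X[:,2]<.03)]; print('base top',cv2.minAreaRect(B[:,:2].astype(np.float32)*1000),np.median(B[:,2]),len(B))
    L=X[n&(X[:,2]>.07)&(X[:,2]<.125)&(im.max(1)<70)]; print('ball top',L[L[:,2].argmax()] if len(L) else None,'mean',L.mean(0) if len(L) else None, len(L), L.min(0),L.max(0))
E
python3 - <<'E'
from swi import *
p=cam('wrist');save(p,'w8');sw_look(p);print(get_obs()['eef_pos'],psi(get_obs()['orientation']))
for d in spot_point(p,'switch_base')[:1]: print(d,at_z(p,[d['uv']],0))
E
```

```text
grip_width: 0.0116
grasp_force: 0.0
grip_width: 0.0002
grasp_force: 0.0
base top ((639.6473999023438, -317.041015625), (49.98626708984375, 70.00377655029297), 74.0013656616211) 0.02435963692310139 1621
ball top [ 0.5999 -0.3077  0.1056] mean [ 0.6004 -0.3067  0.1003] 626 [ 0.59   -0.3189  0.0892] [ 0.614  -0.2947  0.1056]
[ 0.5867 -0.2942  0.2564] -3.1189004845007418
{'uv': [293.0, 203.1], 'conf': 0.69} [[ 0.6419 -0.3221  0.    ]]
```

View pics/w8.png

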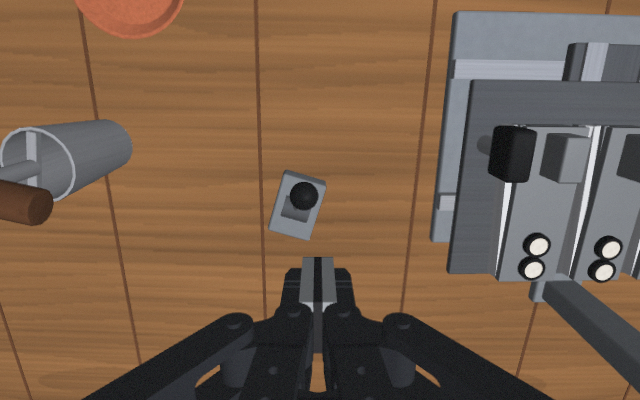

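The switch base is centred at about (297,205). The ball, at (303,196) and 92 mm up, leans towards the robot (off). The off-to-on direction has a yaw of −16°. I'll come down behind the ball and push.

The manual's scale: shifts go in shares of 0.5 m and turns go in shares of 45 degrees. Converting my numbers, 0.176 m / 0.5 = 0.352, 0.16 m / 0.5 = 0.32.

```bash
echo '[[0,0,0,0.0574,0,0.06,0],[0,0,0,0.0574,0,0.15,0],[0,0,0,0.0574,0,0.24,0],[0,0,0,0.0574,0,0.32,0],[0,0,0,0.0574,0,0.352,0]]' > rows.txt && python3 -m crank rows.txt|egrep 'eef|ft'
echo '[[0,0,0,-0.04,-0.012,0,0],[0,0,0,-0.08,-0.024,0,0],[0,0,0,-0.12,-0.036,0,0],[0,0,0,-0.15,-0.046,0,0],[0,0,0,-0.164,-0.052,0,0]]' > rows.txt && python3 -m crank rows.txt|egrep 'eef|ft'
echo '[[0,0,0,-0.016,-0.005,0,0],[0,0,0,-0.02,-0.006,0,0],[0,0,0,-0.02,-0.006,0,0]]' > rows.txt && python3 -m crank rows.txt|egrep 'eef|ft'
echo '[[0,0,0,0.04,0.012,0,0],[0,0,0,0.08,0.024,-0.08,0],[0,0,0,0.12,0.024,-0.18,0],[0,0,0,0.18,0.04,-0.26,0.0],[0,0,0,0.18,0.1,-0.34,0]]' > rows.txt && python3 -m crank rows.txt|egrep 'eef|ft'
python3 - <<'E'
from swi import *
p=cam('wrist');sw_look(p);print(get_obs()['eef_pos'])
plan(.5534,-.1306,.2,181.2)
E
```

```text
eef_pos: [0.5549, -0.2943, 0.078]
ft_force: [0.3, 0.1, -0.2]
eef_pos: [0.6418, -0.3199, 0.0828]
ft_force: [-0.8, 0.1, -0.2]
eef_pos: [0.6503, -0.3233, 0.0817]
ft_force: [0.4, 0.1, 0.9]
eef_pos: [0.5551, -0.2817, 0.2498]
ft_force: [0.6, 0.0, 0.6]
base top ((639.9942626953125, -317.17474365234375), (50.114166259765625, 70.86419677734375), 74.1067886352539) 0.024454947989065473 1928
ball top [ 0.6704 -0.3241  0.106 ] mean [ 0.6705 -0.3271  0.0997] 512 [ 0.6623 -0.3404  0.0822] [ 0.6846 -0.316   0.106 ]
[ 0.5608 -0.2731  0.2579]
t36.5 tcp [ 0.5608 -0.2731  0.2579] psi-178.7 q7 1.63 F [3.5 6.3 5.7] w0.0005
  row: rot [-0.002  0.008  0.002] shift [0.0046 0.1428 0.0575] n>= 4
```

Converted, 0.1428 m / 0.5 = 0.2856, 0.0046 m / 0.5 = 0.0092.

```bash
echo '[[0,0,0,0.004,0.09,0,0.03],[0,0,0,0.0092,0.18,0,0.05],[0,0,0,0.0092,0.27,0.02,0.055],[0,0,0,0.0092,0.2856,0.06,0.055],[0,0,0,0.0092,0.2856,0.06,0.055]]' > rows.txt && python3 -m crank rows.txt|egrep 'eef|ft|width'
python3 - <<'E'
from sw import *
p=cam('wrist')
X,uv=cloud(p); im=p['image'][uv[:,1],uv[:,0]].astype(int)
k=(X[:,2]>.105)&(X[:,2]<.125)&(abs(X[:,0]-.553)<.04)&(abs(X[:,1]+.13)<.03)
print('block',cv2.minAreaRect(X[k,:2].astype(np.float32)*1000),np.median(X[k,2]),k.sum())
plan(.5534,-.1306,.088,181.2)
E
```

```text
eef_pos: [0.55, -0.1322, 0.2172]
ft_force: [-0.7, -0.1, 0.2]
grip_width: 0.0552
block ((558.1920776367188, -130.4461669921875), (43.4486198425293, 22.010780334472656), 1.3822026252746582) 0.11708321339283369 1736
t37.0 tcp [ 0.5508 -0.1344  0.2182] psi-178.7 q7 1.38 F [-0.3 -0.3  0.3] w0.0550
  row: rot [-0.    -0.002  0.002] shift [-0.0029  0.0038  0.1302] n>= 3
```

Converted, 0.13 m / 0.5 = 0.26, 0.115 m / 0.5 = 0.23, 0.002 rad / 0.7854 = 0.0025.

```bash
echo '[[0,0,0.0025,-0.0146,0.0076,0.09,0.055],[0,0,0.0025,-0.0146,0.0076,0.17,0.055],[0,0,0.0025,-0.0146,0.0076,0.23,0.055],[0,0,0.0025,-0.0146,0.0076,0.26,0.055],[0,0,0.0025,-0.0146,0.0076,0.26,0.055]]' > rows.txt && python3 -m crank rows.txt|egrep 'eef|ft|width'
echo '[[0,0,0,0,0,0,0],[0,0,0,0,0,0,0],[0,0,0,0,0,0,0],[0,0,0,0,0,0,0]]' > rows.txt && python3 -m crank rows.txt
python3 -c "
from h import *
plan(.5486,-.1856,.088,181.2)"
```

```text
eef_pos: [0.5581, -0.132, 0.0876]
ft_force: [-0.2, -0.3, -0.3]
grip_width: 0.055
clock: 37.95
eef_pos: [0.5603, -0.1309, 0.0907]
orientation: [-0.009, 1.0, -0.0, 0.002]
ft_force: [-1.4, 0.6, 5.9]
grip_width: 0.021
grasp_force: 58.4
t38.0 tcp [ 0.5603 -0.1309  0.0907] psi-178.9 q7 1.25 F [-1.4  0.6  5.9] w0.0210
  row: rot [-0.001  0.003 -0.002] shift [ 0.0127 -0.0544  0.0028] n>= 2
```

Converted, -0.0548 m / 0.5 = -0.1096, 0.0104 m / 0.5 = 0.0208.

```bash
echo '[[0,0,0,0.006,-0.028,-0.004,0],[0,0,0,0.012,-0.056,-0.004,0],[0,0,0,0.017,-0.084,-0.004,0],[0,0,0,0.0208,-0.1096,-0.004,0],[0,0,0,0.0208,-0.1096,-0.004,0]]' > rows.txt && python3 -m crank rows.txt|egrep 'eef|ft|width'
cat > chk.py <<'E'
from tube import *
def chk(names,tgt):
    p=cam('wrist'); o=get_obs(); print('t%.1f'%o['clock'],'tcp',np.round(o['eef_pos'],4),'F',np.round(o['ft_force'],1)); tube(p)
    X,uv=cloud(p); k=(X[:,2]>.099)&(X[:,2]<.109)
    im=p['image'];w=(im.min(2)>160).astype(np.uint8);n,l,s,c=cv2.connectedComponentsWithStats(w)
    for i in range(1,n):
        z=p['depth'][int(c[i][1]),int(c[i][0])]; x=at_z(p,[c[i]],.083)[0]; xd=at_d(p,[c[i]])[0]
        if 60<s[i,4]<1500 and .077<xd[2]<.09: print('cup',np.round(x,4),s[i,4],c[i].round())
    m=np.zeros((400,640),np.uint8); m[uv[k][:,1],uv[k][:,0]]=1
    n,l,s,c=cv2.connectedComponentsWithStats(m)
    for i in range(1,n):
        if s[i,4]>300:
            T=X[k][l[uv[k][:,1],uv[k][:,0]]==i]; r=cv2.minAreaRect(T[:,:2].astype(np.float32)*1000); print('rib',np.round(r[0],1),np.round(r[1],1),round(r[2],1))
    return p
E
python3 - <<'E'
from chk import *
p=chk(0,0); save(p,'w9')
E
```

```text
eef_pos: [0.5495, -0.1887, 0.091]
ft_force: [0.6, -3.1, -6.1]
grip_width: 0.021
t38.5 tcp [ 0.5495 -0.188   0.091 ] F [ 1.3 -3.5 -5.9]
few 0
rib [ 527.8 -188.9] [ 4.7 21.9] 1.1
rib [550.3 -59.5] [41.1 23.6] 3.2
rib [ 550.  -134.7] [37.5 22.4] 1.3
rib [ 542.3 -206.4] [ 3.7 13.1] 29.3
rib [ 541.8 -170.4] [13.5  3.7] 58.7
```

View pics/w9.png

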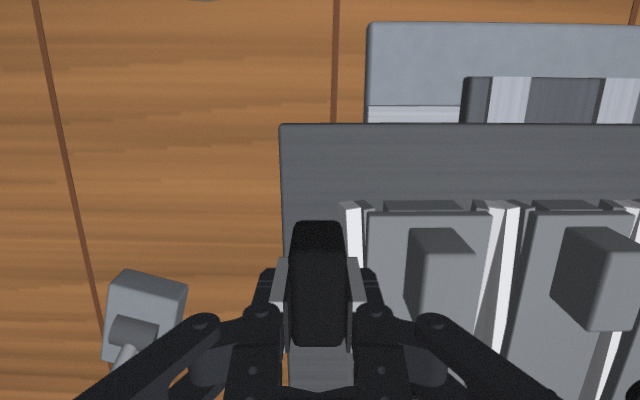

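The gripper holds the block at (318,285). The ribs show the carrier shifted about (−11, −58) mm, and (−9.4, −55) was wanted. I'll trim it.

Converted, 0.0032 m / 0.5 = 0.0064, -0.0018 m / 0.5 = -0.0036.

```bash
echo '[[0,0,0,-0.0036,0.0064,0,0],[0,0,0,-0.0036,0.0064,0,0],[0,0,0,-0.0036,0.0064,0,0]]' > rows.txt && python3 -m crank rows.txt|egrep 'eef|ft|width'
python3 - <<'E'
from chk import *
chk(0,0)
p=cam('scene')
for d in spot_point(p,'tube_tip')[:1]+spot_point(p,'cup_narrow')[:3]: print(d['conf'],np.round(d['uv'],1))
pr=proj(p,[[.6389,.0122,.114],[.6389,.0122,.083]]);print(pr)
cv2.imwrite('pics/s2.png',cv2.resize(p['image'][200:280,240:370,::-1],(780,480),interpolation=cv2.INTER_CUBIC))
E
```

```text
eef_pos: [0.551, -0.1818, 0.0909]
ft_force: [-2.3, -1.8, -0.8]
grip_width: 0.0209
t38.9 tcp [ 0.5511 -0.1818  0.0909] F [-2.4 -1.5 -0.9]
few 0
rib [ 529.1 -182.1] [ 4.9 22. ] 2.5
rib [ 551.1 -128. ] [36.8 22.5] 0.6
rib [551.6 -52.3] [41.4 23.3] 1.5
rib [ 543.2 -163.7] [13.3  3.6] 60.4
rib [ 543.8 -199.6] [ 3.5 13.2] 30.9
0.72 [288.7 232.3]
0.87 [290.7 245.6]
0.59 [280.  247.6]
0.39 [279.1 222.4]
[[289.537  234.9818]
 [289.806  243.0086]]
```

View pics/s2.png

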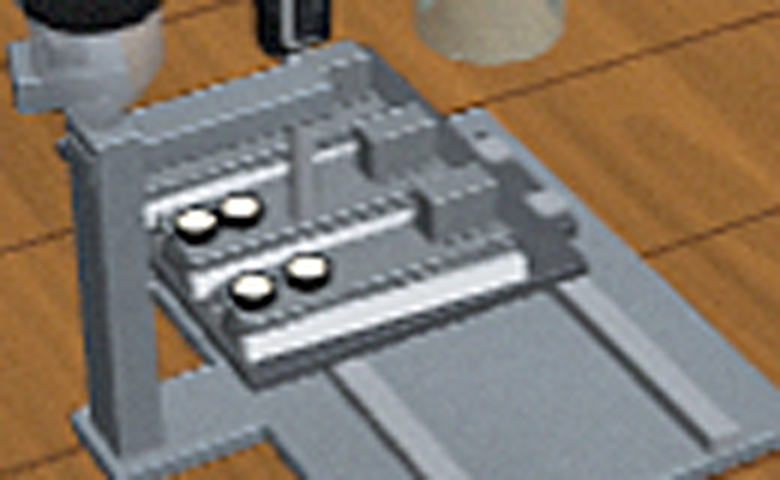

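Cropped view: the tube's lower end is at (302,225) and the narrow bar's first cup almost under it at (306,270). I'll do a small y trim, then hold.

Converted, -0.003 m / 0.5 = -0.006, -0.0025 m / 0.5 = -0.005.

```bash
echo '[[0,0,0,0,-0.005,0,0],[0,0,0,0,-0.006,0,0],[0,0,0,0,-0.006,0,0],[0,0,0,0,-0.006,0,0],[0,0,0,0,-0.006,0,0]]' > rows.txt && python3 -m crank rows.txt|egrep 'eef|ft|width'
python3 - <<'E'
from chk import *
chk(0,0)
p=cam('scene')
im=p['image'];w=(im.min(2)>190).astype(np.uint8);n,l,s,c=cv2.connectedComponentsWithStats(w[225:262,262:302])
for i in range(1,n): print(s[i,4],at_z(p,[c[i]+[262,225]],.083)[0])
E
```

```text
eef_pos: [0.5515, -0.185, 0.0908]
ft_force: [-2.0, 3.4, 1.0]
grip_width: 0.0209
t39.5 tcp [ 0.5515 -0.1851  0.0908] F [-2.2  2.3  1. ]
few 0
rib [ 529.7 -185.1] [ 4.7 21.9] 0.5
rib [ 551.6 -131.1] [37.1 22.6] 1.5
rib [552.2 -55.5] [40.8 23.6] 2.2
rib [ 544.4 -202.7] [ 4. 13.] 33.1
rib [ 543.6 -167.1] [13.2  3.5] 59.7
1 [ 0.586  -0.0706  0.083 ]
40 [ 0.6502 -0.0706  0.083 ]
10 [ 0.6468 -0.0497  0.083 ]
12 [ 0.6718 -0.0495  0.083 ]
63 [0.648  0.0002 0.083 ]
12 [0.639  0.0155 0.083 ]
13 [0.6715 0.0167 0.083 ]
86 [0.6582 0.0633 0.083 ]
```

Converted, 0.0325 m / 0.5 = 0.065, 0.028 m / 0.5 = 0.056.

```bash
for i in 1; do :; done
echo '[[0,0,0,0,0,0,0],[0,0,0,0,0,0,0],[0,0,0,0,0,0,0],[0,0,0,0,0,0,0],[0,0,0,0,0,0,0]]' > rows.txt && python3 -m crank rows.txt >/dev/null
echo '[[0,0,0,0,0,0,0],[0,0,0,0,0,0,0],[0,0,0,0,0,0,0],[0,0,0,0,0,0,0],[0,0,0,0,0,0,0]]' > rows.txt && python3 -m crank rows.txt >/dev/null
echo '[[0,0,0,0,0,0,0],[0,0,0,0,0,0,0],[0,0,0,0,0,0,0],[0,0,0,0,0,0,0],[0,0,0,0,0,0,0]]' > rows.txt && python3 -m crank rows.txt >/dev/null
echo '[[0,0,0,0,0,0,0],[0,0,0,0,0,0,0],[0,0,0,0,0,0,0],[0,0,0,0,0,0,0],[0,0,0,0,0,0,0]]' > rows.txt && python3 -m crank rows.txt |egrep 'clock|eef'
echo '[[0,0,0,0.014,0,0,0],[0,0,0,0.028,0,0,0],[0,0,0,0.042,0,0,0],[0,0,0,0.056,0,0,0],[0,0,0,0.065,0,0,0]]' > rows.txt && python3 -m crank rows.txt >/dev/null
echo '[[0,0,0,0,0,0,0],[0,0,0,0,0,0,0],[0,0,0,0,0,0,0]]' > rows.txt && python3 -m crank rows.txt |egrep 'clock|eef|ft'
python3 -c "
from chk import *
chk(0,0)"
```

```text
clock: 41.6
eef_pos: [0.5514, -0.1854, 0.0908]
clock: 42.4
eef_pos: [0.5178, -0.1862, 0.0908]
ft_force: [-2.5, 2.9, 5.9]
t42.5 tcp [ 0.5179 -0.1862  0.0907] F [-3.2  1.3  6.2]
few 0
rib [ 496.1 -186.4] [ 4.6 21.9] 1.7
rib [ 518.1 -132.4] [36.8 22.6] 1.3
rib [518.4 -56.6] [41.  23.5] 2.4
rib [ 509.9 -168.4] [13.6  3.5] 59.8
rib [ 510.8 -203.9] [ 3.7 13.1] 31.4
```

Converted, 0.0665 m / 0.5 = 0.133, 0.056 m / 0.5 = 0.112.

```bash
echo '[[0,0,0,0,0,0,0],[0,0,0,0,0,0,0],[0,0,0,0,0,0,0],[0,0,0,0,0,0,0],[0,0,0,0,0,0,0]]' > rows.txt && python3 -m crank rows.txt >/dev/null
echo '[[0,0,0,0,0,0,0],[0,0,0,0,0,0,0],[0,0,0,0,0,0,0],[0,0,0,0,0,0,0],[0,0,0,0,0,0,0]]' > rows.txt && python3 -m crank rows.txt >/dev/null
echo '[[0,0,0,0,0,0,0],[0,0,0,0,0,0,0],[0,0,0,0,0,0,0],[0,0,0,0,0,0,0],[0,0,0,0,0,0,0]]' > rows.txt && python3 -m crank rows.txt >/dev/null
echo '[[0,0,0,0,0,0,0],[0,0,0,0,0,0,0],[0,0,0,0,0,0,0],[0,0,0,0,0,0,0],[0,0,0,0,0,0,0]]' > rows.txt && python3 -m crank rows.txt |egrep 'clock|eef|width'
echo '[[0,0,0,-0.012,0.028,0,0],[0,0,0,-0.024,0.056,0,0],[0,0,0,-0.036,0.084,0,0],[0,0,0,-0.048,0.112,0,0],[0,0,0,-0.054,0.133,0,0]]' > rows.txt && python3 -m crank rows.txt >/dev/null
echo '[[0,0,0,0,0,0,0],[0,0,0,0,0,0,0],[0,0,0,0,0,0,0]]' > rows.txt && python3 -m crank rows.txt |egrep 'clock|eef|ft'
python3 -c "
from chk import *
chk(0,0)"
```

```text
clock: 44.45
eef_pos: [0.5179, -0.1862, 0.0907]
grip_width: 0.0208
clock: 45.25
eef_pos: [0.5446, -0.1191, 0.0908]
ft_force: [0.6, 3.1, 3.0]
t45.3 tcp [ 0.5446 -0.1192  0.0908] F [-0.4  2.7  3.6]
few 0
rib [ 523.1 -119.3] [ 4.8 22. ] 2.4
rib [545.   10.1] [40.9 22.8] 2.7
rib [544.9 -65.1] [37.1 22.7] 1.7
rib [ 537.5 -136.9] [ 3.5 13.5] 30.7
rib [ 536.8 -101. ] [13.4  3.9] 60.1
```

Converted, 0.0265 m / 0.5 = 0.053, 0.024 m / 0.5 = 0.048.

```bash
echo '[[0,0,0,0,0,0,0],[0,0,0,0,0,0,0],[0,0,0,0,0,0,0],[0,0,0,0,0,0,0],[0,0,0,0,0,0,0]]' > rows.txt && python3 -m crank rows.txt >/dev/null
echo '[[0,0,0,0,0,0,0],[0,0,0,0,0,0,0],[0,0,0,0,0,0,0],[0,0,0,0,0,0,0],[0,0,0,0,0,0,0]]' > rows.txt && python3 -m crank rows.txt >/dev/null
echo '[[0,0,0,0,0,0,0],[0,0,0,0,0,0,0],[0,0,0,0,0,0,0],[0,0,0,0,0,0,0],[0,0,0,0,0,0,0]]' > rows.txt && python3 -m crank rows.txt >/dev/null
echo '[[0,0,0,0,0,0,0],[0,0,0,0,0,0,0],[0,0,0,0,0,0,0],[0,0,0,0,0,0,0],[0,0,0,0,0,0,0]]' > rows.txt && python3 -m crank rows.txt |egrep 'clock|eef|width'
echo '[[0,0,0,0.012,0,0,0],[0,0,0,0.024,0,0,0],[0,0,0,0.036,0,0,0],[0,0,0,0.048,0,0,0],[0,0,0,0.053,0,0,0]]' > rows.txt && python3 -m crank rows.txt >/dev/null
echo '[[0,0,0,0,0,0,0],[0,0,0,0,0,0,0],[0,0,0,0,0,0,0]]' > rows.txt && python3 -m crank rows.txt |egrep 'clock|eef|ft'
python3 - <<'E'
from chk import *
chk(0,0)
p=cam('scene')
for d in spot_point(p,'tube_tip')[:1]+spot_point(p,'cup_middle')[:4]: print(d['conf'],np.round(d['uv'],1),at_z(p,[d['uv']],.083))
E
```

```text
clock: 47.3
eef_pos: [0.5446, -0.1192, 0.0907]
grip_width: 0.0211
clock: 48.1
eef_pos: [0.517, -0.1198, 0.0907]
ft_force: [-2.2, -0.9, 7.9]
t48.1 tcp [ 0.517  -0.1198  0.0907] F [-1.1 -0.5  7. ]
few 0
rib [ 495.3 -119.9] [ 4.6 21.7] 2.0
rib [517.6   9.5] [40.5 23.7] 2.2
rib [517.1 -66. ] [37.2 22.6] 1.1
rib [ 510.  -137.6] [ 3.5 13.2] 30.3
rib [ 509.3 -101.8] [13.3  3.5] 62.5
0.6 [291.7 232.2] [[ 0.6079 -0.0365  0.083 ]]
0.91 [287.9 244.2] [[0.6468 0.0149 0.083 ]]
0.73 [293.9 244.1] [[0.6302 0.0234 0.083 ]]
0.7 [485.4 271.2] [[0.1977 0.4171 0.083 ]]
0.67 [480.6 269.2] [[0.2037 0.403  0.083 ]]
```

Converted, 0.0762 m / 0.5 = 0.1524, -0.03 m / 0.5 = -0.06.

```bash
echo '[[0,0,0,0,0,0,0],[0,0,0,0,0,0,0],[0,0,0,0,0,0,0],[0,0,0,0,0,0,0],[0,0,0,0,0,0,0]]' > rows.txt && python3 -m crank rows.txt >/dev/null
echo '[[0,0,0,0,0,0,0],[0,0,0,0,0,0,0],[0,0,0,0,0,0,0],[0,0,0,0,0,0,0],[0,0,0,0,0,0,0]]' > rows.txt && python3 -m crank rows.txt >/dev/null
echo '[[0,0,0,0,0,0,0],[0,0,0,0,0,0,0],[0,0,0,0,0,0,0],[0,0,0,0,0,0,0],[0,0,0,0,0,0,0]]' > rows.txt && python3 -m crank rows.txt >/dev/null
echo '[[0,0,0,0,0,0,0],[0,0,0,0,0,0,0],[0,0,0,0,0,0,0],[0,0,0,0,0,0,0],[0,0,0,0,0,0,0]]' > rows.txt && python3 -m crank rows.txt |egrep 'clock|eef|width'
echo '[[0,0,0,-0.012,0.032,0,0],[0,0,0,-0.024,0.064,0,0],[0,0,0,-0.036,0.096,0,0],[0,0,0,-0.048,0.128,0,0],[0,0,0,-0.06,0.1524,0,0]]' > rows.txt && python3 -m crank rows.txt >/dev/null
echo '[[0,0,0,0,0,0,0],[0,0,0,0,0,0,0],[0,0,0,0,0,0,0]]' > rows.txt && python3 -m crank rows.txt |egrep 'clock|eef|ft'
python3 -c "
from chk import *
chk(0,0)"
```

```text
clock: 50.3
eef_pos: [0.517, -0.1198, 0.0907]
grip_width: 0.0208
clock: 51.1
eef_pos: [0.5465, -0.0428, 0.0907]
ft_force: [2.2, 3.4, 4.2]
t51.1 tcp [ 0.5466 -0.043   0.0908] F [0.4 2.6 3.9]
few 0
rib [524.9 -42.8] [ 4.6 21.9] 0.2
rib [547.   87.1] [40.6 24.4] 0.7
rib [546.9  11. ] [36.8 22.6] 0.4
rib [538.8 -24.7] [13.7  3.7] 60.3
rib [539.4 -60.5] [ 3.5 13.2] 30.4
```

Converted, 0.0262 m / 0.5 = 0.0524, 0.024 m / 0.5 = 0.048.

```bash
echo '[[0,0,0,0,0,0,0],[0,0,0,0,0,0,0],[0,0,0,0,0,0,0],[0,0,0,0,0,0,0],[0,0,0,0,0,0,0]]' > rows.txt && python3 -m crank rows.txt >/dev/null
echo '[[0,0,0,0,0,0,0],[0,0,0,0,0,0,0],[0,0,0,0,0,0,0],[0,0,0,0,0,0,0],[0,0,0,0,0,0,0]]' > rows.txt && python3 -m crank rows.txt >/dev/null
echo '[[0,0,0,0,0,0,0],[0,0,0,0,0,0,0],[0,0,0,0,0,0,0],[0,0,0,0,0,0,0],[0,0,0,0,0,0,0]]' > rows.txt && python3 -m crank rows.txt >/dev/null
echo '[[0,0,0,0,0,0,0],[0,0,0,0,0,0,0],[0,0,0,0,0,0,0],[0,0,0,0,0,0,0],[0,0,0,0,0,0,0]]' > rows.txt && python3 -m crank rows.txt |egrep 'clock|eef|width'
echo '[[0,0,0,0.012,0,0,0],[0,0,0,0.024,0,0,0],[0,0,0,0.036,0,0,0],[0,0,0,0.048,0,0,0],[0,0,0,0.0524,-0.001,0,0]]' > rows.txt && python3 -m crank rows.txt >/dev/null
echo '[[0,0,0,0,0,0,0],[0,0,0,0,0,0,0],[0,0,0,0,0,0,0]]' > rows.txt && python3 -m crank rows.txt |egrep 'clock|eef|ft'
python3 - <<'E'
from chk import *
chk(0,0)
p=cam('scene')
for d in spot_point(p,'tube_tip')[:1]+spot_point(p,'cup_wide')[:3]: print(d['conf'],np.round(d['uv'],1),at_z(p,[d['uv']],.083))
E
```

```text
clock: 53.15
eef_pos: [0.5466, -0.043, 0.0908]
grip_width: 0.0212
clock: 53.95
eef_pos: [0.5194, -0.0436, 0.0907]
ft_force: [-2.3, -0.1, 7.8]
t54.0 tcp [ 0.5194 -0.0437  0.0907] F [-2.2  1.4  7.5]
few 0
rib [497.7 -43.8] [ 4.8 22. ] 1.6
rib [519.8  85.6] [40.1 23.3] 2.5
rib [519.8  10.2] [37.1 22.4] 1.3
rib [512.3 -61.4] [ 4.  13.1] 31.7
rib [511.5 -25.5] [13.3  3.7] 59.1
0.66 [289.8 233.6] [[ 0.6166 -0.0326  0.083 ]]
0.93 [358.6 172.9] [[ 0.2026 -0.2641  0.083 ]]
0.77 [296.7 242.3] [[0.6184 0.0193 0.083 ]]
0.62 [355.  171.7] [[ 0.2098 -0.279   0.083 ]]
```

Converted, -0.135 m / 0.5 = -0.27, -0.09 m / 0.5 = -0.18.

```bash
echo '[[0,0,0,0,0,0,0],[0,0,0,0,0,0,0],[0,0,0,0,0,0,0],[0,0,0,0,0,0,0],[0,0,0,0,0,0,0]]' > rows.txt && python3 -m crank rows.txt >/dev/null
echo '[[0,0,0,0,0,0,0],[0,0,0,0,0,0,0],[0,0,0,0,0,0,0],[0,0,0,0,0,0,0],[0,0,0,0,0,0,0]]' > rows.txt && python3 -m crank rows.txt >/dev/null
echo '[[0,0,0,0,0,0,0],[0,0,0,0,0,0,0],[0,0,0,0,0,0,0],[0,0,0,0,0,0,0],[0,0,0,0,0,0,0]]' > rows.txt && python3 -m crank rows.txt >/dev/null
echo '[[0,0,0,0,0,0,0],[0,0,0,0,0,0,0],[0,0,0,0,0,0,0],[0,0,0,0,0,0,0],[0,0,0,0,0,0,0]]' > rows.txt && python3 -m crank rows.txt |egrep 'clock|eef|width'
echo '[[0,0,0,0,0,0,0.036],[0,0,0,0,0,0,0.036],[0,0,0,0,0,0,0.036],[0,0,0,0,0,-0.08,0.036],[0,0,0,0,0,-0.17,0.036]]' > rows.txt && python3 -m crank rows.txt |egrep 'eef|ft'
echo '[[0,0,0,0,0,-0.1,0.02],[0,0,0,0,0,-0.16,0],[0,0,0,0,-0.09,-0.16,0],[0,0,0,0,-0.18,-0.16,0],[0,0,0,0,-0.27,-0.16,0]]' > rows.txt && python3 -m crank rows.txt |egrep 'eef|ft'
python3 - <<'E'
from chk import *
chk(0,0)
from swi import sw_look
p=cam('wrist');sw_look(p)
plan(.7194,-.340,.26,181.2)
E
```

```text
clock: 56.15
eef_pos: [0.5194, -0.0437, 0.0907]
grip_width: 0.0209
eef_pos: [0.5187, -0.0439, 0.1752]
ft_force: [0.8, -1.0, 1.1]
eef_pos: [0.5225, -0.1805, 0.2559]
ft_force: [1.3, -0.4, -0.8]
t57.2 tcp [ 0.5216 -0.1908  0.2548] F [ 0.5 -8.4 -0.1]
tube [0.6389 0.0121] 836 rms 0.0005356101544541199 z 0.1180444817060684 0.16999186948735828 y [0.0045 0.016 ]
cup [0.6127 0.0125 0.083 ] 212 [508. 267.]
cup [0.615  0.0884 0.083 ] 196 [580. 270.]
cup [0.6388 0.0129 0.083 ] 190 [503. 289.]
cup [0.6411 0.0887 0.083 ] 185 [574. 292.]
cup [0.6396 0.1539 0.083 ] 162 [633. 291.]
rib [ 395.6 -257.3] [23.2 60.3] 0.7
rib [521.4   9.9] [40.3 23.2] 3.1
rib [520.4  85.9] [40.2 23.6] 2.7
base top ((639.2368774414062, -317.0102844238281), (50.56913757324219, 69.54353332519531), 74.83446502685547) 0.02443823262854372 1739
ball top [ 0.6747 -0.3285  0.1063] mean [ 0.6706 -0.3245  0.0991] 520 [ 0.6626 -0.3375  0.0835] [ 0.684  -0.3143  0.1063]
t57.2 tcp [ 0.5215 -0.187   0.2546] psi-179.6 q7 1.50 F [-0.2 -0.6  0.6] w0.0002
  row: rot [-0.003 -0.002 -0.013] shift [-0.1966 -0.1545 -0.0054] n>= 6
```

Vision confirms wide cup 2 at (0.6388, 0.0129), directly under the tube at (0.6389, 0.0121). I'll switch off now.

Converted, -0.1545 m / 0.5 = -0.309, -0.145 m / 0.5 = -0.29, -0.013 rad / 0.7854 = -0.0166.

```bash
echo '[[0,0,-0.0166,-0.04,-0.07,0,0],[0,0,-0.0166,-0.08,-0.15,0,0],[0,0,-0.0166,-0.14,-0.22,0,0],[0,0,-0.0166,-0.2,-0.28,0,0],[0,0,-0.0166,-0.29,-0.309,0,0]]' > rows.txt && python3 -m crank rows.txt |egrep 'eef|ft'
echo '[[0,0,0,-0.09,0,0,0],[0,0,0,-0.106,0,0,0],[0,0,0,-0.106,0,0,0]]' > rows.txt && python3 -m crank rows.txt |egrep 'eef|ft'
python3 -c "
from h import *
plan(.7194,-.340,.079,181.2)"
```

```text
eef_pos: [0.6696, -0.3359, 0.2548]
ft_force: [1.0, -1.4, -0.1]
eef_pos: [0.7249, -0.3264, 0.2539]
ft_force: [-0.3, 0.4, 0.2]
t58.0 tcp [ 0.7249 -0.3264  0.2539] psi-178.0 q7 1.70 F [-0.3  0.4  0.2] w0.0002
  row: rot [ 0.002 -0.001  0.013] shift [ 0.0057 -0.0138  0.1749] n>= 4
```

Converted, 0.175 m / 0.5 = 0.35, 0.16 m / 0.5 = 0.32, 0.013 rad / 0.7854 = 0.0166.

```bash
echo '[[0,0,0.0166,0.0114,-0.0276,0.06,0],[0,0,0.0166,0.0114,-0.0276,0.15,0],[0,0,0.0166,0.0114,-0.0276,0.24,0],[0,0,0.0166,0.0114,-0.0276,0.32,0],[0,0,0.0166,0.0114,-0.0276,0.35,0]]' > rows.txt && python3 -m crank rows.txt |egrep 'eef|ft'
echo '[[0,0,0,0.04,0.012,0,0],[0,0,0,0.08,0.024,0,0],[0,0,0,0.12,0.038,0,0],[0,0,0,0.154,0.048,0,0],[0,0,0,0.17,0.053,0,0]]' > rows.txt && python3 -m crank rows.txt |egrep 'eef|ft'
echo '[[0,0,0,0.0156,0.005,0,0],[0,0,0,0.0156,0.005,0,0],[0,0,0,0.0156,0.005,0,0]]' > rows.txt && python3 -m crank rows.txt |egrep 'eef|ft'
echo '[[0,0,0,-0.04,-0.012,0,0],[0,0,0,-0.08,-0.024,-0.08,0],[0,0,0,-0.1,-0.024,-0.18,0],[0,0,0,-0.1,-0.024,-0.27,0],[0,0,0,-0.1,-0.024,-0.36,0]]' > rows.txt && python3 -m crank rows.txt |egrep 'eef|ft'
python3 -c "
from h import *
plan(.55,-.29,.26,181.2)"
```

```text
eef_pos: [0.7144, -0.3427, 0.076]
ft_force: [-1.6, 0.3, -1.6]
eef_pos: [0.632, -0.3186, 0.0827]
ft_force: [0.6, -1.3, -1.9]
eef_pos: [0.6257, -0.3158, 0.0812]
ft_force: [0.4, 0.3, 0.6]
eef_pos: [0.6761, -0.3259, 0.2624]
ft_force: [0.8, -0.7, -0.7]
t59.9 tcp [ 0.6761 -0.3259  0.2624] psi-178.9 q7 1.68 F [ 0.8 -0.7 -0.7] w-0.0001
  row: rot [ 0.001 -0.    -0.001] shift [0.1253 0.0383 0.0024] n>= 3
```

Converted, 0.125 m / 0.5 = 0.25, 0.09 m / 0.5 = 0.18.

```bash
echo '[[0,0,0,0.08,0.026,0,0],[0,0,0,0.16,0.052,0,0],[0,0,0,0.25,0.12,0,0],[0,0,0,0.25,0.18,0,0],[0,0,0,0.25,0.18,0,0]]' > rows.txt && python3 -m crank rows.txt |egrep 'eef|ft'
echo '[[0,0,0,0,0,0,0],[0,0,0,0,0,0,0]]' > rows.txt && python3 -m crank rows.txt |egrep 'eef|ft'
python3 - <<'E'
from chk import *
from swi import sw_look
p=chk(0,0);sw_look(p);save(p,'w10')
b=[.5395,.0102]
for r in rails(p): print(np.round(r[0],4),np.round(r[2],3))
E
```

```text
eef_pos: [0.5482, -0.2336, 0.2615]
ft_force: [1.1, 0.9, 0.6]
eef_pos: [0.5493, -0.24, 0.2606]
ft_force: [-0.1, -0.7, -0.1]
t60.6 tcp [ 0.5493 -0.2401  0.2605] F [ 0.4  0.5 -0.6]
tube [0.6389 0.0121] 920 rms 0.0006248249119238089 z 0.11810422691414252 0.16996918977832487 y [0.0042 0.0149]
cup [0.6127 0.0122 0.083 ] 216 [568. 241.]
cup [0.6162 0.0851 0.083 ] 108 [636. 245.]
cup [0.6388 0.0128 0.083 ] 198 [562. 264.]
cup [0.6413 0.0888 0.083 ] 185 [632. 267.]
rib [514.8 -52.5] [15.6 45.7] 71.3
rib [521.6  10.2] [39.3 24.4] 1.4
rib [ 573.  -508.9] [60.3 23.1] 6.2
rib [ 602.5 -306.8] [21.3 21.3] 77.0
rib [737.5   8.2] [21.8 45.3] 34.4
base top ((639.4888916015625, -317.2402038574219), (50.24545669555664, 71.03995513916016), 73.83702087402344) 0.024433364765241106 1649
ball top [ 0.5993 -0.3082  0.1056] mean [ 0.5999 -0.3052  0.0998] 592 [ 0.5902 -0.3189  0.0881] [ 0.6135 -0.2939  0.1056]
[0.5581 0.0604] 0.147
[0.4997 0.0489] 0.01
[ 0.5842 -0.019 ] 0.088
```

View pics/w10.png

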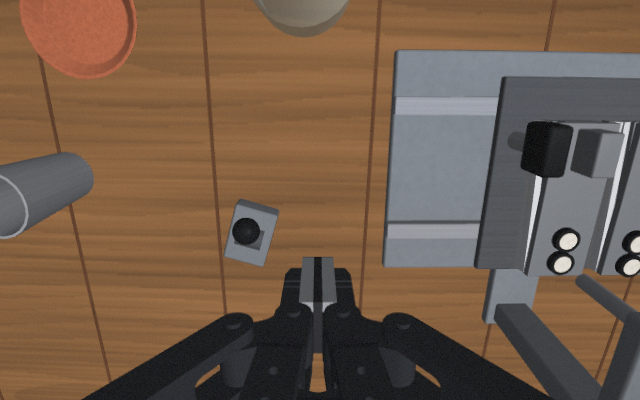

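The switch ball is back at its off position (245,231), the bars are still in their ways, and the robot is clear of everything. I'll hand in.

```bash
python3 -c "
from plant import *
print(job_done())"
```

```text
the job is handed in; nothing more can be done
None
```

I handed the job in at about 61 s of the 210 s; the verdict was not shown. All three bars are wedged in their ways, each of the six cups was held two seconds under the tube in order, and the sower is off again. I only confirmed the last cup's position directly by camera; I placed the other five from the measured shift of the carrier.

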